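# Reload and start the pestle steriliser

## Robot

A 6-joint arm with a two-finger parallel gripper is mounted at the origin on the work surface. World frame = base frame: x ahead of the robot, y to its left, z up, the work surface at z = 0. Lengths are in mm, angles in rad, forces in N, time in s.
With the tool pointing down it reaches from about 300 to 775 mm from the base axis. Payload 14.6 kg.
Tool frame: the origin (TCP) lies midway between the tips of the shut fingers; the grasp point (between the pads) lies 19 mm behind it (manip.grasp_offset is the distance from the TCP to the grasp point, in mm); z points along the fingers, y is the line along which they close (so a half turn about z gives the same grasp; the last joint's range is limited). The gripper opens to 94 mm and grips with 3 to 60 N. Pads are 16 mm wide; open, the fingers measure 119 mm over their backs; the gripper's body (75 mm by 177 mm) begins 78 mm behind the grasp point.
Start: joints at [-0.067, 0.3, 1.521, -0, 1.321, -0.067], TCP at [549.99, -0.002, 205.446] pointing down, gripper open.
Joint ranges: [-3.03, 3.03], [-0.79, 2.21], [0.23, 2.52], [-1.04, 4.18], [0, 3.07], [-2.55, 2.55]. Speed limits (rad/s): [2.22, 2.22, 2.57, 3.14, 3.14, 3.14].

## Interface

Orientations are given as [roll, pitch, yaw] about the fixed x, y, z axes, in that order (R = Rz(yaw) Ry(pitch) Rx(roll)).
In Python, from cell import manip, viewer gives the robot as it stands. The module is installed in compiled form; this text tells all that it offers.
- The arm moves only by the tool move_arm, never from a script. Its argument "moves" is a list of rows, each a list of 4 numbers: the shift along the tool's x, y, z in m, then the turn about the tool's z in rad. A call has 1 to 12 rows; each row is the pose to reach, as a shift and turn from the pose commanded when the call began, along the tool's axes at that moment; what a row does not reach only later rows make up. A row lasts 1/10 s, in which the tool goes at most 50 mm and 8.59 degrees, less where a joint would pass 70% of its speed; a pose out of reach is approached as far as the arm can. A call with a gripper value outside its range is refused whole. "jaw" is the finger opening in m, from 0 to 0.094, set as the call begins (left out, the last holds). The fingers move at their own pace and stop on an object; "squeeze" is the grip in N (left out, the last holds). Time passes only in rows, so rows that repeat a pose let the fingers close. It gives the time, the measured TCP pose, the force, the opening and the grip force at its end, in the units of the state.
- manip.read_state(): the state, without advancing time (a new reading comes with each control period).
- viewer.camera(name): name is "scene" or "side" or "wrist"; returns a dict with "frame" (384x512x3 uint8, blue, green, red), "z_map" (384x512 float32, mm along the optical axis (not along the pixel's ray), 0 where there is no reading), "fx", "fy", "cx", "cy" (pixels), "D" ([k1, k2, p1, p2, k3] as OpenCV has them; the pictures are not rectified), "origin" and "orientation" of the camera in the world. Camera axes: x right, y down, z forward; pixel columns grow to the right and rows downward; lengths in mm; the calibration is good to about 2 mm. A picture is of the moment at which its call begins.
- manip.sign_off(): hands the job in; it is judged then, once.
The state is a dict: "clock": time; "joints": joint angles; "qd": joint speeds; "effort": joint torques, N m; "eef_pos": TCP position; "eef_rot": TCP orientation; "wrist_force": force on the tool from outside, world axes, zero at the start; "moment": the same for the moment, N m; "finger_gap": finger opening in mm; "finger_force": force on a finger pad.
Only numpy, scipy, OpenCV 4.12 (cv2) and the standard library are available. Lean on these libraries where they do the work, as an engineer would, in place of code of your own. Each camera call takes 0.05 s, during which the arm holds its last target. There are 200 camera calls.

## Task

Get the next sterilising run going: any pestle already standing in the steriliser is finished, so first move it over to the clean stand, standing tip-down in a well of its own. Then stand every used pestle from the bench tip-down in a well of the steriliser, right to the bottom, and only then turn the timer knob clockwise until it clicks over and stays on. Keep used pestles out of the clean stand and leave the other lab ware where it is.

Things in the scene. Friction and masses are not known exactly. Their poses are not given: they have to be found in the camera images.
- pestle0: Used pestle (may be absent), at first lying level on its grip, axis 11 mm up: aluminium grip 65 mm long, 22 x 22 mm square, then a 10 mm steel shaft to a 14 mm tip; 0.14 kg. Origin at the tip's end; x axis along the pestle to the grip (its middle 117.5 mm, balance point 107 mm, top 150 mm from the origin); y, z square to the grip's flats.
- pestle1: Used pestle (may be absent), at first lying level on its grip, axis 11 mm up: aluminium grip 65 mm long, 22 x 22 mm square, then a 10 mm steel shaft to a 14 mm tip; 0.14 kg. Origin at the tip's end; x axis along the pestle to the grip (its middle 117.5 mm, balance point 107 mm, top 150 mm from the origin); y, z square to the grip's flats.
- pestle2: Used pestle (may be absent), at first lying level on its grip, axis 11 mm up: aluminium grip 65 mm long, 22 x 22 mm square, then a 10 mm steel shaft to a 14 mm tip; 0.14 kg. Origin at the tip's end; x axis along the pestle to the grip (its middle 117.5 mm, balance point 107 mm, top 150 mm from the origin); y, z square to the grip's flats.
- pestle3: Used pestle (may be absent), at first lying level on its grip, axis 11 mm up: aluminium grip 65 mm long, 22 x 22 mm square, then a 10 mm steel shaft to a 14 mm tip; 0.14 kg. Origin at the tip's end; x axis along the pestle to the grip (its middle 117.5 mm, balance point 107 mm, top 150 mm from the origin); y, z square to the grip's flats.
- done0: Finished pestle (may be absent), at first standing tip-down in a steriliser well, perhaps leaning a little: aluminium grip 65 mm long, 22 x 22 mm square, then a 10 mm steel shaft to a 14 mm tip; 0.14 kg. Origin at the tip's end; x axis along the pestle to the grip (its middle 117.5 mm, balance point 107 mm, top 150 mm from the origin); y, z square to the grip's flats.
- done1: Finished pestle (may be absent), at first standing tip-down in a steriliser well, perhaps leaning a little: aluminium grip 65 mm long, 22 x 22 mm square, then a 10 mm steel shaft to a 14 mm tip; 0.14 kg. Origin at the tip's end; x axis along the pestle to the grip (its middle 117.5 mm, balance point 107 mm, top 150 mm from the origin); y, z square to the grip's flats.
- done2: Finished pestle (may be absent), at first standing tip-down in a steriliser well, perhaps leaning a little: aluminium grip 65 mm long, 22 x 22 mm square, then a 10 mm steel shaft to a 14 mm tip; 0.14 kg. Origin at the tip's end; x axis along the pestle to the grip (its middle 117.5 mm, balance point 107 mm, top 150 mm from the origin); y, z square to the grip's flats.
- steriliser: Fixed box, white and aluminium, 95 mm high: x -50 to 50, y -181 to 155 mm. In its flat top four open wells in a row along y, 26 mm square, 70 mm deep, 56 mm apart; a knob stands on its -y end. Origin on the bench, z up. With its tip on a well's floor, a pestle's grip begins 15 mm above the mouth.
- well0 (a point): Centre of the mouth of a steriliser well, 95 mm above the bench, 26 mm square, floor 70 mm below; sides along the steriliser's x and y.
- well1 (a point): Centre of the mouth of a steriliser well, 95 mm above the bench, 26 mm square, floor 70 mm below; sides along the steriliser's x and y.
- well2 (a point): Centre of the mouth of a steriliser well, 95 mm above the bench, 26 mm square, floor 70 mm below; sides along the steriliser's x and y.
- well3 (a point): Centre of the mouth of a steriliser well, 95 mm above the bench, 26 mm square, floor 70 mm below; sides along the steriliser's x and y.
- stand: Clean stand: fixed white plastic block, 60 mm (x) by 172 mm (y) by 85 mm high, with three open wells in a row along y, 26 mm square, 70 mm deep, 56 mm apart. Origin on the bench under the middle well; z up.
- cell0 (a point): Centre of the mouth of a well of the clean stand, 85 mm above the bench, 26 mm square, floor 70 mm below; sides along the stand's x and y.
- cell1 (a point): Centre of the mouth of a well of the clean stand, 85 mm above the bench, 26 mm square, floor 70 mm below; sides along the stand's x and y.
- cell2 (a point): Centre of the mouth of a well of the clean stand, 85 mm above the bench, 26 mm square, floor 70 mm below; sides along the stand's x and y.
- timer (a joint): Timer knob on the steriliser: 0 off, 1.2 rad on (end stop); grows clockwise seen from above. A click spring holds it at either end: resistance rises to about 0.15 N m, vanishes at 0.6 rad, and from there the spring carries it on to the end; let go before that, it springs back to 0.
- timer_grip (a point): On the knob's axis at the height to grip, 126 mm above the bench. The knob's grip is an upright bar 56 mm long, 16 mm thick, 104 to 138 mm above the bench, on a disc 56 mm across; the frame turns with the knob, x along the bar.
- bottle: Amber glass bottle with a cap, 64 mm across, 140 mm tall, a bystander. Origin at the centre of its underside.
- tipbox: Pipette-tip box, 122 x 87 x 65 mm high, a bystander. Origin at the centre of its underside.
- dishes: Stack of clear petri dishes, 90 mm across, 56 mm high, a bystander. Origin at the centre of its underside.
- beaker: Empty glass beaker, 76 mm across, 90 mm tall, a bystander. Origin at the centre of its underside.
- jar: White jar, 60 mm across, 90 mm tall, a bystander (may be absent). Origin at the centre of its underside.

How it is judged:
By the outcome, as a careful person would: the job done as asked, in the order asked, and still so for the second after the job is handed in, with the robot touching nothing.
Of pestle0, pestle1, pestle2, pestle3 only 3 to 4 are there at a start; the rules pass over those that are not, and their reading is None.
Of done0, done1, done2, jar only 1 to 2 are there at a start; the rules pass over those that are not, and their reading is None.
At some moment in a run one of pestle0, pestle1, pestle2, pestle3 may be knocked a few centimetres aside while the robot is not near it.
It also fails if it takes over 210 s, if anything falls off the work surface, if the arm or the gripper's body presses on something with over 40 N, if the wrist force passes 120 N, or if a joint passes its speed limit or range.

## Working session

There is one attempt and no reset: what is moved stays moved. The work goes in short steps, Python scripts to look and compute and a tool call to move; the robot and the scene stay as the last step left them, time stands still between calls to the robot, and variables do not carry over. Pictures are saved under pics/ and viewed, at most 14 in all, crops included, and the job is handed in when it is done.

Besides the shell and the picture viewer there is one more tool, called in YAML: its name, and indented under it one key for each argument. move_arm: Moves the arm, as the interface text tells. Its arguments: {"type":"object","properties":{"moves":{"type":"array"},"jaw":{"type":"number"},"squeeze":{"type":"number"}},"required":["moves"]}

```bash
mkdir -p pics; cat > h.py <<'E'
import numpy as np, cv2
from scipy.spatial.transform import Rotation as R
from cell import manip, viewer
def cam(n):
    c=viewer.camera(n); np.save('last_%s.npy'%n,c,allow_pickle=True); return c
def load(n): return np.load('last_%s.npy'%n,allow_pickle=True).item()
def rot(c):
    o=np.array(c['orientation'],float)
    return o if o.shape==(3,3) else R.from_euler('xyz',o).as_matrix()
def cloud(c):
    h,w=c['z_map'].shape
    u,v=np.meshgrid(np.arange(w),np.arange(h))
    K=np.array([[c['fx'],0,c['cx']],[0,c['fy'],c['cy']],[0,0,1.]])
    p=cv2.undistortPoints(np.stack([u,v],-1).reshape(-1,1,2).astype(np.float64),K,np.array(c['D'],float)).reshape(h,w,2)
    z=c['z_map'].astype(float)
    P=np.dstack([p[...,0]*z,p[...,1]*z,z])@rot(c).T+np.array(c['origin'])
    P[z<=0]=np.nan
    return P
E
python3 - <<'E'
from h import *
print(manip.read_state())
for n in('scene','side','wrist'):
    c=cam(n); print(n,c['origin'],c['orientation'],c['fx'],c['cx'],c['cy'],c['D'])
a=load('scene')['frame'];b=load('side')['frame']
cv2.imwrite('pics/a.png',cv2.resize(a,(800,600)));cv2.imwrite('pics/b.png',cv2.resize(b,(800,600)))
# top-down map
P=np.vstack([cloud(load(n)).reshape(-1,3) for n in('scene','side')])
F=np.vstack([load(n)['frame'].reshape(-1,3) for n in('scene','side')])
ok=np.isfinite(P[:,0]); P=P[ok];F=F[ok]
o=np.argsort(P[:,2]);P=P[o];F=F[o]
# image: row = from x=850 down to 200 ; col = y from 500 to -500 ; 0.8px/mm
im=np.zeros((560,800,3),np.uint8)
r=((900-P[:,0])*.8).astype(int);cc=((500-P[:,1])*.8).astype(int)
m=(r>=1)&(r<559)&(cc>=1)&(cc<799)&(P[:,2]<160)
for dr in(0,1):
  for dc in(0,1): im[r[m]+dr,cc[m]+dc]=F[m]
cv2.imwrite('pics/top.png',im)
E
```

```text
{'clock': 0.0, 'joints': array([-6.66143970e-02,  3.00490389e-01,  1.52158180e+00, -1.59086023e-05,
        1.32069103e+00, -6.66019893e-02]), 'qd': array([-5.68079347e-04, -5.52392324e-04,  2.40550235e-03, -5.07405345e-04,
       -8.82268598e-05,  1.22766557e-03]), 'effort': array([-1.53750298e-03, -5.31805658e+01, -3.52735734e+01,  7.07558286e-02,
        2.43994006e-02, -4.79655944e-05]), 'eef_pos': array([5.49738357e+02, 2.42252981e-03, 2.04875444e+02]), 'eef_rot': array([-3.14042366e+00, -6.25292252e-05,  1.57078783e+00]), 'wrist_force': array([-0.76749731, -0.62362508, -0.52556737]), 'moment': array([-0.00153253, -0.01483577, -0.05735401]), 'finger_force': 0.0, 'finger_gap': 93.99850408685647}
scene [1031.10989028  588.63922299  947.07518355] [-2.44339843e+00  1.28981650e-03  2.37241306e+00] 433.7404537470005 260.0608377295499 191.7445325299587 [0.00365604 0.         0.         0.         0.        ]
side [ -78.38944281 -692.06847273  696.88831503] [-2.11380236 -0.01367205 -0.66744281] 411.8983455059117 256.49595527260135 196.3017743707562 [0.00457906 0.         0.         0.         0.        ]
wrist [548.82231742  76.02090878 384.45995919] [2.87583919e+00 4.78434779e-04 2.02128775e-04] 321.91167864078494 262.4589772847027 192.3967446639943 [-0.04465144  0.          0.          0.          0.        ]
```

View pics/a.png

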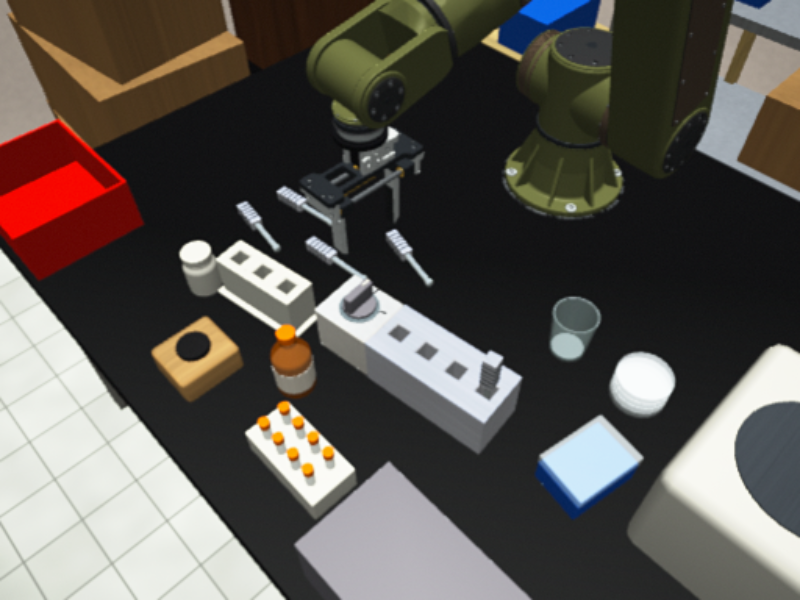

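View pics/b.png

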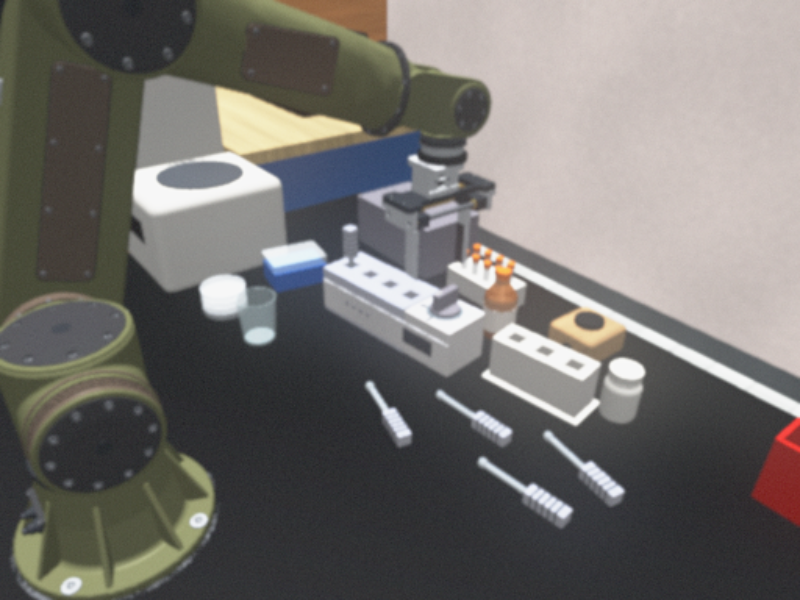

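View pics/top.png

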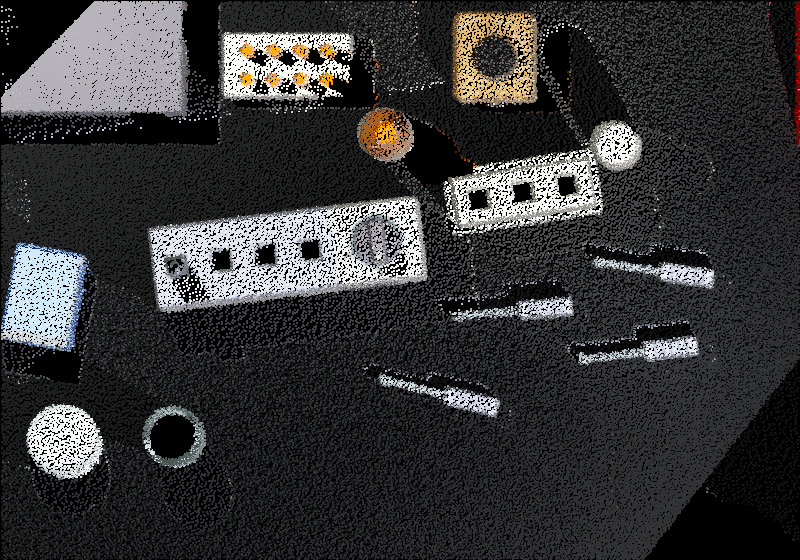

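The views show four pestles on the bench, one finished pestle in the +y end steriliser well (scene view, pixel 490,375), three empty stand wells, and a jar right next to the stand. Next I'll fit poses.

```bash
cat >> h.py <<'E'
def rect(pts):
    (c,s,a)=cv2.minAreaRect(pts.astype(np.float32)); 
    b=cv2.boxPoints((c,s,a)); e=b[1]-b[0]; f=b[2]-b[1]
    if np.hypot(*e)<np.hypot(*f): e=f
    return np.array(c),sorted(s),np.arctan2(e[1],e[0])
def pestles(c,xr=(250,800),yr=(-450,120)):
    """lying pestles: grip centre xy, axis dir (tip->grip) angle"""
    P=cloud(c).reshape(-1,3)
    P=P[np.isfinite(P[:,0])&(P[:,2]>8)&(P[:,2]<30)&(P[:,0]>xr[0])&(P[:,0]<xr[1])&(P[:,1]>yr[0])&(P[:,1]<yr[1])]
    g=np.zeros((400,400),np.uint8); ij=((P[:,:2]-[200,-500])/2).astype(int); g[ij[:,0],ij[:,1]]=1
    g=cv2.morphologyEx(g,cv2.MORPH_CLOSE,np.ones((7,7)))
    n,l=cv2.connectedComponents(g); out=[]
    for k in range(1,n):
        q=P[l[ij[:,0],ij[:,1]]==k]
        if len(q)<40: continue
        cc,s,a=rect(q[:,:2])
        if not(100<s[1]<175 and s[0]<40): continue
        d=np.array([np.cos(a),np.sin(a)]); t=(q[:,:2]-cc)@d; nrm=(q[:,:2]-cc)@[-d[1],d[0]]
        if np.std(nrm[t>s[1]*.2])<np.std(nrm[t<-s[1]*.2]): d=-d;t=-t
        lo,hi=t.min(),t.max()
        gp=q[(t>hi-60)][:,:2]; v=q[(t>hi-60)&(q[:,2]>17)]
        gc,gs,ga=rect(v[:,:2]); gd=np.array([np.cos(ga),np.sin(ga)]); gd=gd if gd@d>0 else -gd
        t2=(v[:,:2]-gc)@gd
        out.append(dict(gc=gc,ang=np.arctan2(gd[1],gd[0]),gs=gs,len=hi-lo,tip=cc+d*lo,top=cc+d*hi,z=np.percentile(v[:,2],80)))
    return out
E
python3 - <<'E'
from h import *
np.set_printoptions(precision=1,suppress=True)
for n in('scene','side'):
    c=load(n);P=cloud(c).reshape(-1,3);F=c['frame'].reshape(-1,3)
    print(n)
    for p in pestles(c): print({k:np.round(v,2) for k,v in p.items()})
    b=P[(abs(P[:,0]-450)<60)&(abs(P[:,1]-150)<60)];print('bench z',np.nanmedian(b[:,2]))
    m=np.isfinite(P[:,0])
    for nm,zz,xr,yr in(('ster',95,(480,690),(-60,340)),('stand',85,(580,760),(-260,-50))):
        q=P[m&(abs(P[:,2]-zz)<5)&(P[:,0]>xr[0])&(P[:,0]<xr[1])&(P[:,1]>yr[0])&(P[:,1]<yr[1])]
        # drop edge-walls: keep band
        cc,s,a=rect(q[:,:2]);print(nm,cc,s,round(a,3),'z',np.median(q[:,2]),len(q))
    q=P[m&(P[:,2]>108)&(P[:,2]<185)&(abs(P[:,0]-590)<100)&(P[:,1]>-60)&(P[:,1]<340)&(P[:,1]>200)]
    for z0 in range(110,190,15):
        w=q[(q[:,2]>z0)&(q[:,2]<z0+15)]
        if len(w)>5: print(' done',z0,w.mean(0),rect(w[:,:2]))
    q=P[m&(P[:,2]>125)&(P[:,2]<145)&(abs(P[:,0]-600)<40)&(P[:,1]>-30)&(P[:,1]<80)]
    print('knob',rect(q[:,:2]),len(q),np.median(q[:,2]))
E
```

```text
scene
{'gc': array([397.5, -90.1]), 'ang': np.float32(-1.84), 'gs': array([24.4, 59.5]), 'len': np.float64(152.61), 'tip': array([428. ,  28.8]), 'top': array([ 391.1, -119.3]), 'z': np.float64(23.47)}
{'gc': array([ 465.6, -337.7]), 'ang': np.float32(-1.49), 'gs': array([24.7, 58.2]), 'len': np.float64(147.4), 'tip': array([ 451.6, -221.2]), 'top': array([ 468.6, -367.6]), 'z': np.float64(23.39)}
{'gc': array([ 516.1, -183.9]), 'ang': np.float32(-1.47), 'gs': array([23.3, 59.5]), 'len': np.float64(151.29), 'tip': array([503.5, -62.9]), 'top': array([ 519.1, -213.4]), 'z': np.float64(22.62)}
{'gc': array([ 556.4, -358.9]), 'ang': np.float32(-1.73), 'gs': array([22.6, 57.9]), 'len': np.float64(153.58), 'tip': array([ 571.2, -237.2]), 'top': array([ 553. , -389.7]), 'z': np.float64(22.59)}
{'gc': array([641. ,  89.3]), 'ang': np.float32(1.67), 'gs': array([ 3.9, 58.7]), 'len': np.float64(137.72), 'tip': array([653.9, -18.3]), 'top': array([637.8, 118.5]), 'z': np.float64(27.3)}
bench z -0.17836281765556805
ster [584.2 142.8] [104.25900268554688, 335.9320068359375] -1.455 z 94.523510090
[... 1838 characters left out ...]
0 [563.8 274.  118.2] (array([563.5, 273.7]), [16.505638122558594, 31.27935218811035], np.float32(-0.60553545))
 done 125 [564.  273.6 132.1] (array([565. , 278.3]), [23.942407608032227, 25.27094841003418], np.float32(-1.2670754))
 done 140 [564.  273.9 147.3] (array([565.1, 275.5]), [19.12021255493164, 31.143991470336914], np.float32(-0.6288031))
 done 155 [563.7 273.7 162.3] (array([562.9, 276.2]), [16.46335792541504, 29.49103546142578], np.float32(-0.8278639))
 done 170 [566.7 277.6 174.2] (array([567.3, 278.7]), [21.86004066467285, 22.7706298828125], np.float32(-1.4792713))
knob (array([598.7,  26.9]), [18.476282119750977, 58.56352615356445], np.float32(0.14623213)) 121 135.9361191893903
```

move_arm:
  moves:
    - [0.04, 0.003, -0.02, -0.02]
    - [0.08, 0.006, -0.04, -0.05]
    - [0.12, 0.01, -0.045, -0.08]
    - [0.16, 0.012, -0.045, -0.117]
    - [0.2, 0.014, -0.045, -0.117]
    - [0.24, 0.018, -0.045, -0.117]
    - [0.279, 0.018, -0.045, -0.117]
    - [0.279, 0.018, -0.045, -0.117]
    - [0.279, 0.018, -0.045, -0.117]
  jaw: 0.08

```text
clock: 1.05
eef_pos: [567.7, 279.4, 249.8]
eef_rot: [-3.141, 0.0, 1.689]
wrist_force: [-0.0, -0.3, 0.1]
finger_gap: 80.3
finger_force: 0.0
```

```bash
python3 - <<'E'
from h import *
np.set_printoptions(precision=2,suppress=True)
s=manip.read_state();print(s['eef_pos'],s['eef_rot'],s['joints'])
c=cam('wrist');P=cloud(c)
cv2.imwrite('pics/w1.png',cv2.resize(c['frame'],(800,600)))
m=(P[...,2]>168)&(P[...,2]<182)&(abs(P[...,0]-570)<40)&(abs(P[...,1]-279)<40)
q=P[m];print(len(q),rect(q[:,:2]),q[:,2].mean())
E
```

```text
[567.72 279.35 249.81] [-3.14  0.    1.69] [ 0.4   0.46  1.2  -0.    1.48  0.28]
699 (array([567.9 , 279.09]), [21.9130859375, 22.569387435913086], np.float32(-1.3523709)) 174.8425203909388
```

View pics/w1.png

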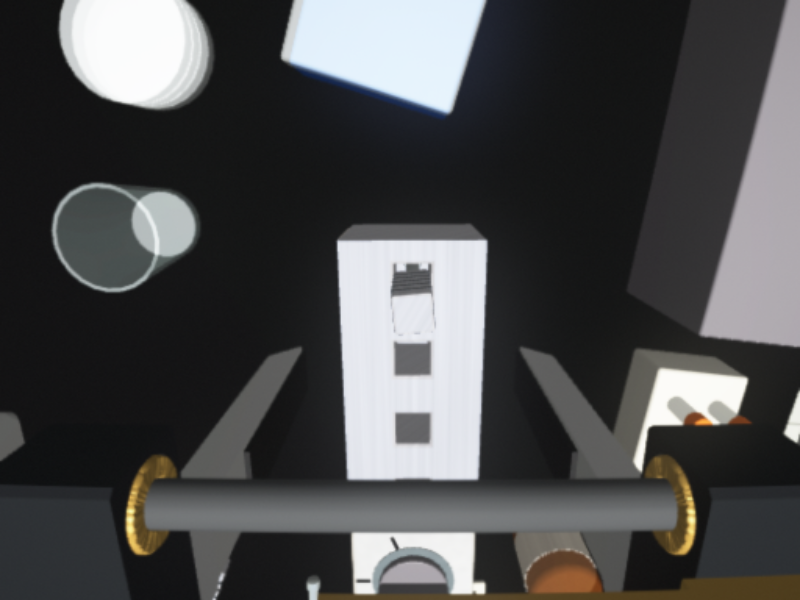

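The wrist view shows the finished pestle's top at pixel (412,315), nearly square with the well row, between the fingers. I'll grip it at the middle of its grip.

move_arm:
  moves:
    - [0, 0, 0.04, -0.08]
    - [0, 0, 0.08, -0.08]
    - [0, 0, 0.11, -0.08]
    - [0, 0, 0.126, -0.08]
    - [0, 0, 0.126, -0.08]
    - [0, 0, 0.126, -0.08]

```text
clock: 1.7
eef_pos: [568.5, 278.2, 125.4]
eef_rot: [3.141, -0.0, 1.767]
wrist_force: [-0.5, 1.0, 0.3]
finger_gap: 80.0
finger_force: 0.0
```

move_arm:
  moves:
    - [0, 0, 0, 0]
    - [0, 0, 0, 0]
    - [0, 0, 0, 0]
    - [0, 0, 0, 0]
    - [0, 0, 0, 0]
    - [0, 0, 0, 0]
    - [0, 0, 0, 0]
    - [0, 0, 0, 0]
  jaw: 0.015
  squeeze: 25

```text
clock: 2.5
eef_pos: [568.0, 279.0, 124.4]
eef_rot: [-3.142, -0.0, 1.768]
wrist_force: [0.4, 0.5, 0.6]
finger_gap: 22.0
finger_force: 25.0
```

move_arm:
  moves:
    - [0, 0, -0.02, 0]
    - [0, 0, -0.05, 0]
    - [0, 0, -0.09, 0]
    - [0, 0, -0.13, 0]
    - [0, 0, -0.14, 0]
    - [0, 0, -0.14, 0]

```text
clock: 3.1
eef_pos: [568.3, 279.1, 265.4]
eef_rot: [3.139, -0.0, 1.768]
wrist_force: [-0.3, 0.3, -2.6]
finger_gap: 21.6
finger_force: 25.0
```

```bash
cat >> h.py <<'E'
def go(x,y,z,yaw):
    s=manip.read_state(); p=np.array(s['eef_pos']); w=s['eef_rot'][2]
    d=np.array([x,y,z])-p; X=np.array([np.cos(w),np.sin(w)]); Y=np.array([np.sin(w),-np.cos(w)])
    t=(w-yaw+np.pi)%(2*np.pi)-np.pi
    print('shift m',np.round([X@d[:2]/1e3,Y@d[:2]/1e3,-d[2]/1e3],4),'turn',round(t,3),'| pos',np.round(p,1),'yaw',round(w,3),'j6',round(s['joints'][5],2),'t',round(s['clock'],1))
E
python3 - <<'E'
from h import *
np.set_printoptions(precision=2,suppress=True)
# stand wells: dark holes by missing points; fit from point cloud holes
for n in('scene','side'):
    c=load(n);P=cloud(c);
    m=np.isfinite(P[...,0])&(abs(P[...,2]-85)<3)&(P[...,0]>600)&(P[...,0]<720)&(P[...,1]>-262)&(P[...,1]<-60)
    q=P[m][:,:2]; u=np.array([np.sin(.163)*-1,np.cos(.163)]);v=np.array([u[1],-u[0]])
    t=q@u;w=q@v; h=t
    print(n,'w range',np.percentile(w,[1,99]),'t range',np.percentile(t,[1,99]),'centre',u*np.percentile(t,[1,99]).mean()+v*np.percentile(w,[1,99]).mean(), rect(q))
    for zz,(a,b) in ((85,(0,0)),):
        g=np.zeros((400,400),np.uint8);ij=((q-[500,-300])).astype(int);ok=(ij>=0).all(1)&(ij<400).all(1);ij=ij[ok];g[ij[:,0],ij[:,1]]=255
        g=cv2.morphologyEx(g,cv2.MORPH_CLOSE,np.ones((9,9)))
        k,l,st,ce=cv2.connectedComponentsWithStats(255-g)
        for i in range(1,k):
            if 200<st[i,4]<1200: print('hole',ce[i][::-1]+[500,-300],st[i,4])
go(660,-154,265,1.734)
E
```

```text
scene w range [597.27 658.77] t range [-359.81 -171.35] centre [ 662.8  -160.14] (array([ 663.35, -163.8 ]), [70.23209381103516, 202.1057891845703], np.float32(-1.3459724))
hole [650.33 -96.72] 755
hole [ 660.4  -151.77] 761
hole [ 668.62 -206.73] 727
side w range [594.99 656.91] t range [-345.48 -174.54] centre [ 659.84 -154.98] (array([ 662.07, -167.58]), [69.20650482177734, 202.85543823242188], np.float32(-1.3763684))
hole [ 650.03 -100.84] 856
hole [ 657.9  -155.03] 801
hole [ 667.34 -210.8 ] 736
shift m [-0.44  0.01  0.  ] turn 0.034 | pos [568.3 279.1 265.4] yaw 1.768 j6 0.2 t 3.1
```

move_arm:
  moves:
    - [-0.03, 0.001, 0, 0.01]
    - [-0.07, 0.002, 0, 0.01]
    - [-0.11, 0.003, 0, 0.02]
    - [-0.15, 0.004, 0, 0.034]
    - [-0.19, 0.005, 0, 0.034]
    - [-0.23, 0.006, 0, 0.034]
    - [-0.27, 0.007, 0, 0.034]
    - [-0.31, 0.008, 0, 0.034]
    - [-0.35, 0.009, 0, 0.034]
    - [-0.39, 0.01, 0, 0.034]
    - [-0.42, 0.01, 0, 0.034]
    - [-0.44, 0.01, 0, 0.034]

```text
clock: 4.3
eef_pos: [663.5, -152.8, 261.1]
eef_rot: [-3.138, -0.002, 1.732]
wrist_force: [0.3, 0.6, -2.6]
finger_gap: 22.2
finger_force: 25.0
```

move_arm:
  moves:
    - [0, 0, 0, 0]
    - [0, 0, 0, 0]

```text
clock: 4.5
eef_pos: [663.5, -150.3, 262.2]
eef_rot: [-3.139, -0.001, 1.733]
wrist_force: [0.4, -0.4, -2.1]
finger_gap: 21.7
finger_force: 25.0
```

```bash
python3 - <<'E'
from h import *
go(659.3,-153.4,114.4+2,1.734)
for n in('scene','side'): c=cam(n)
a=load('scene')['frame'][120:312,100:356];b=load('side')['frame'][130:322,230:486]
cv2.imwrite('pics/c.png',cv2.resize(np.hstack([a,b]),(800,300)))
E
```

```text
shift m [-0.0024 -0.0047  0.1458] turn -0.001 | pos [ 663.5 -150.3  262.2] yaw 1.733 j6 -0.44 t 4.5
```

View pics/c.png

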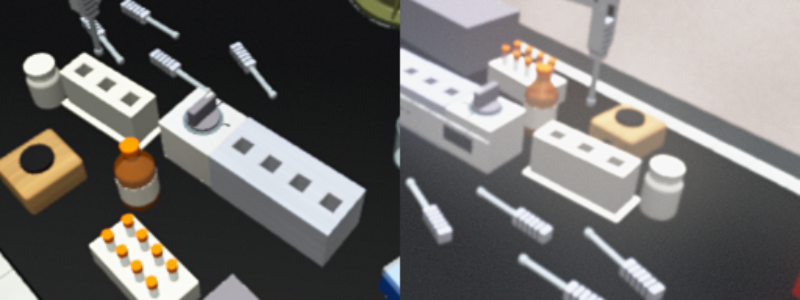

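The pestle hangs upright over the stand and the steriliser wells are all empty. Lowering it into the middle cell.

move_arm:
  moves:
    - [-0.0024, -0.0047, 0.01, 0]
    - [-0.0024, -0.0047, 0.04, 0]
    - [-0.0024, -0.0047, 0.065, 0]
    - [-0.0024, -0.0047, 0.085, 0]
    - [-0.0024, -0.0047, 0.105, 0]
    - [-0.0024, -0.0047, 0.125, 0]
    - [-0.0024, -0.0047, 0.138, 0]
    - [-0.0024, -0.0047, 0.144, 0]
    - [-0.0024, -0.0047, 0.145, 0]
    - [-0.0024, -0.0047, 0.145, 0]

```text
clock: 5.6
eef_pos: [660.0, -153.6, 120.2]
eef_rot: [3.141, 0.0, 1.734]
wrist_force: [-0.7, -0.8, -1.6]
finger_gap: 21.6
finger_force: 25.0
```

move_arm:
  moves:
    - [0, 0, 0.003, 0]
    - [0, 0, 0.005, 0]
    - [0, 0, 0.005, 0]

```text
clock: 5.9
eef_pos: [659.7, -153.7, 114.5]
eef_rot: [3.141, 0.0, 1.734]
wrist_force: [-0.8, -0.6, -2.2]
finger_gap: 21.9
finger_force: 25.0
```

move_arm:
  moves:
    - [0, 0, 0, 0]
    - [0, 0, 0, 0]
    - [0, 0, 0, 0]
    - [0, 0, 0, 0]
  jaw: 0.05

```text
clock: 6.3
eef_pos: [659.7, -153.7, 114.6]
eef_rot: [3.141, 0.0, 1.734]
wrist_force: [1.0, -0.2, -0.8]
finger_gap: 48.8
finger_force: 0.0
```

move_arm:
  moves:
    - [0, 0, -0.03, 0]
    - [0, 0, -0.07, 0]
    - [0, 0, -0.11, 0]
    - [-0.02, -0.03, -0.125, 0]
    - [-0.03, -0.07, -0.125, 0.03]
    - [-0.03, -0.11, -0.125, 0.056]
    - [-0.03, -0.134, -0.125, 0.056]
    - [-0.03, -0.134, -0.125, 0.056]
    - [-0.03, -0.134, -0.125, 0.056]

```text
clock: 7.2
eef_pos: [532.6, -205.1, 240.0]
eef_rot: [3.141, 0.0, 1.677]
wrist_force: [0.6, 0.1, -0.1]
finger_gap: 50.1
finger_force: 0.0
```

```bash
cat >> h.py <<'E'
def plist(show=True):
    """average scene+side pestles"""
    A=pestles(cam('scene'));B=pestles(cam('side'))
    for p in A+B: p['src']=p['len']
    used=[]
    for p in A:
        if p['gs'][0]<15: continue
        b=[q for q in B if np.hypot(*(q['gc']-p['gc']))<15]
        q=b[0] if b else p
        tip=(p['tip']+q['tip'])/2;top=(p['top']+q['top'])/2;gc=(p['gc']+q['gc'])/2
        d=gc-tip; d/=np.hypot(*d)
        print('grip',np.round(gc,1),'tip',np.round(tip,1),'top',np.round(top,1),'ang',round(np.arctan2(d[1],d[0]),3),'yaw',round(np.arctan2(-d[1],-d[0]),3),'grasp@142',np.round(top-8*d,1),len(b))
E
python3 - <<'E'
from h import *
plist()
c=cam('wrist');P=cloud(c)
cv2.imwrite('pics/w2.png',cv2.resize(c['frame'],(800,600)))
for p in pestles(c): print({k:np.round(v,2) for k,v in p.items()})
go(517.5,-206.3,3,1.678)
E
```

```text
grip [397.9 -90.6] tip [426.6  25.6] top [ 390.5 -119.8] ang -1.813 yaw 1.329 grasp@142 [ 392.4 -112. ] 1
grip [ 465.4 -340. ] tip [ 453.  -220.1] top [ 468.4 -369.7] ang -1.468 yaw 1.674 grasp@142 [ 467.6 -361.7] 1
grip [ 516. -184.] tip [505.4 -64.7] top [ 518.3 -213.8] ang -1.483 yaw 1.659 grasp@142 [ 517.6 -205.9] 1
grip [ 556.5 -360.1] tip [ 573.5 -241.3] top [ 552.5 -389.3] ang -1.713 yaw 1.429 grasp@142 [ 553.7 -381.4] 1
{'gc': array([398.14, -92.88]), 'ang': np.float32(-1.82), 'gs': array([23.22, 59.93]), 'len': np.float64(104.01), 'tip': array([416.23, -21.08]), 'top': array([ 390.89, -121.95]), 'z': np.float64(22.93)}
{'gc': array([ 515.68, -186.2 ]), 'ang': np.float32(-1.49), 'gs': array([22.18, 59.96]), 'len': np.float64(149.68), 'tip': array([505.13, -67.01]), 'top': array([ 518.46, -216.1 ]), 'z': np.float64(22.98)}
{'gc': array([ 556.95, -361.83]), 'ang': np.float32(-1.71), 'gs': array([22.56, 59.96]), 'len': np.float64(149.36), 'tip': array([ 574.07, -243.68]), 'top': array([ 552.59, -391.49]), 'z': np.float64(22.93)}
{'gc': array([575.71, -27.92]), 'ang': np.float32(2.86), 'gs': array([19.36, 60.8 ]), 'len': np.float64(103.72), 'tip': array([651.45, -30.58]), 'top': array([548.2, -20.8]), 'z': np.float64(27.49)}
{'gc': array([ 621.93, -104.42]), 'ang': np.float32(1.72), 'gs': array([ 1.23, 59.99]), 'len': np.float64(172.15), 'tip': array([ 641.89, -245.22]), 'top': array([613.02, -75.51]), 'z': np.float64(27.43)}
shift m [ 1.000e-04 -1.570e-02  2.362e-01] turn 0.0 | pos [ 533.1 -204.7  239.2] yaw 1.678 j6 -0.54 t 7.3
```

View pics/w2.png

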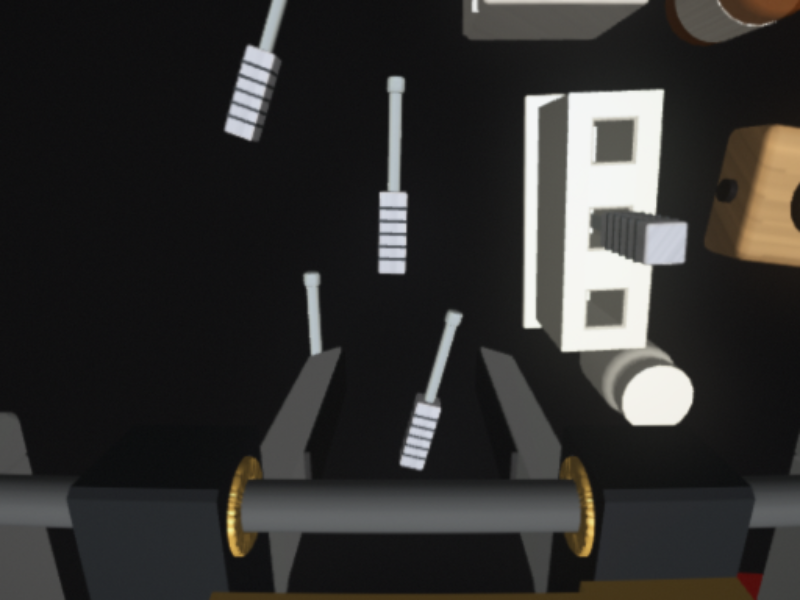

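The wrist view shows the finished pestle upright in the middle cell (pixel 655,240), and target pestle C at pixel (392,235), lying clear.

move_arm:
  moves:
    - [-0.001, -0.0155, 0.03, 0.022]
    - [-0.001, -0.0155, 0.07, 0.022]
    - [-0.001, -0.0155, 0.11, 0.022]
    - [-0.001, -0.0155, 0.15, 0.022]
    - [-0.001, -0.0155, 0.19, 0.022]
    - [-0.001, -0.0155, 0.22, 0.022]
    - [-0.001, -0.0155, 0.233, 0.022]
    - [-0.001, -0.0155, 0.235, 0.022]
    - [-0.001, -0.0155, 0.235, 0.022]

```text
clock: 8.25
eef_pos: [517.8, -207.8, 5.3]
eef_rot: [3.141, 0.001, 1.656]
wrist_force: [0.1, -0.3, -0.1]
finger_gap: 49.8
finger_force: 0.0
```

move_arm:
  moves:
    - [0, 0, 0, 0]
    - [0, 0, 0, 0]
    - [0, 0, 0, 0]
    - [0, 0, 0, 0]
    - [0, 0, 0, 0]
  jaw: 0.015
  squeeze: 4

```text
clock: 8.75
eef_pos: [517.3, -207.8, 5.0]
eef_rot: [3.141, 0.0, 1.656]
wrist_force: [0.0, 0.6, 4.9]
finger_gap: 22.1
finger_force: 4.0
```

move_arm:
  moves:
    - [0, 0, -0.02, 0]
    - [0, 0, -0.04, 0]
    - [0, 0, -0.06, 0]
    - [0, 0, -0.08, 0]
    - [0, 0, -0.1, 0]
    - [0, 0, -0.12, 0]
    - [0, 0, -0.14, 0]
    - [0, 0, -0.16, 0]
    - [0, 0, -0.18, 0]
    - [0, 0, -0.2, 0]
    - [0, 0, -0.2, 0]
    - [0, 0, -0.2, 0]

```text
clock: 9.95
eef_pos: [516.8, -207.6, 203.6]
eef_rot: [-3.141, -0.0, 1.656]
wrist_force: [1.0, -0.2, -1.9]
finger_gap: 22.0
finger_force: 4.0
```

```bash
python3 - <<'E'
from h import *
for n in('scene','side'): c=cam(n)
a=load('scene')['frame'][60:252,100:356];b=load('side')['frame'][130:322,230:486]
cv2.imwrite('pics/d.png',cv2.resize(np.hstack([a,b]),(800,300)))
E
```

```text
(no output)
```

View pics/d.png

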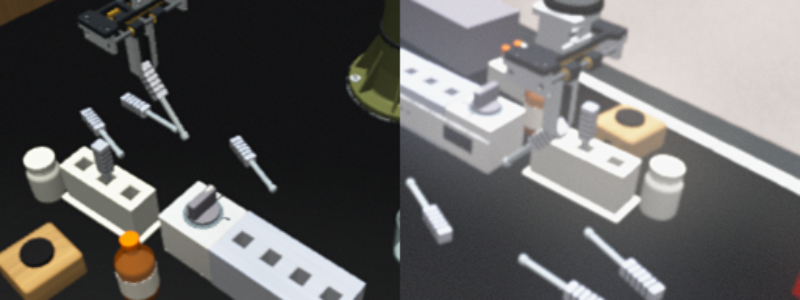

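The pestle swung down only partway. I'll relax to 3 N, and jolt it a little up and down.

move_arm:
  moves:
    - [0, 0, 0, 0]
    - [0, 0, -0.03, 0]
    - [0, 0, 0, 0]
    - [0, 0, -0.03, 0]
    - [0, 0, 0, 0]
    - [0, 0, -0.03, 0]
    - [0, 0, 0, 0]
    - [0, 0, 0, 0]
  squeeze: 3

```text
clock: 10.85
eef_pos: [515.8, -207.1, 201.2]
eef_rot: [-3.137, -0.003, 1.656]
wrist_force: [-0.4, 0.5, -1.0]
finger_gap: 22.2
finger_force: 3.0
```

```bash
cat >> h.py <<'E'
def hang(clear=40):
    """held pestle: points below TCP near tool; line fit from side+scene"""
    s=manip.read_state();p=np.array(s['eef_pos']);w=s['eef_rot'][2]
    X=np.array([np.cos(w),np.sin(w)]);Y=np.array([np.sin(w),-np.cos(w)])
    for n in('scene','side'):
        c=cam(n);P=cloud(c).reshape(-1,3);P=P[np.isfinite(P[:,0])]
        d=P-p; a=d[:,:2]@X;b=d[:,:2]@Y
        m=(abs(b)<16)&(abs(a)<150)&(d[:,2]<-12)&(d[:,2]>-150)&(P[:,2]>clear)&(np.hypot(a,d[:,2])<165)
        q=np.c_[a,d[:,2],b][m]
        if len(q)<10: print(n,'few',len(q));continue
        vx,vz,x0,z0=cv2.fitLine(q[:,:2].astype(np.float32),cv2.DIST_HUBER,0,.01,.01).ravel()
        r=np.hypot(q[:,0],q[:,1]);t=q[r>r.max()-10].mean(0)
        print(n,len(q),'lean deg',round(float(np.degrees(np.arctan2(vx,-vz)if vz<0 else np.arctan2(-vx,vz))),1),'far end (toolx,z,tooly)',np.round(t,1),'r',round(r.max(),1))
E
python3 -c "
from h import *
hang();go(570,-190,240,1.656)"
```

```text
scene 232 lean deg 6.1 far end (toolx,z,tooly) [  25.8 -134.1    0.2] r 142.1
side 298 lean deg 12.8 far end (toolx,z,tooly) [  18.9 -129.9   -5. ] r 136.9
shift m [ 0.0129  0.0546 -0.0361] turn -0.0 | pos [ 516.7 -207.5  203.9] yaw 1.656 j6 -0.53 t 10.9
```

move_arm:
  moves:
    - [0, 0, -0.03, 0]
    - [0, 0, 0, 0]
    - [0, 0, -0.03, 0]
    - [0, 0, 0, 0]
    - [0, 0, -0.03, 0]
    - [0, 0, 0, 0]
    - [0, 0, -0.03, 0]
    - [0, 0, 0, 0]
    - [0, 0, 0, 0]
    - [0, 0, 0, 0]

```text
clock: 11.95
eef_pos: [516.9, -207.6, 204.8]
eef_rot: [-3.141, -0.001, 1.656]
wrist_force: [0.1, -0.9, -2.2]
finger_gap: 22.1
finger_force: 3.0
```

```bash
python3 -c "
from h import *
hang();go(588.3,110.7,300,1.688)"
```

```text
scene 238 lean deg 2.1 far end (toolx,z,tooly) [  16.6 -138.2    1.3] r 143.0
side 338 lean deg 8.3 far end (toolx,z,tooly) [   9.3 -137.7   -3.8] r 143.8
shift m [ 0.3113  0.0978 -0.0945] turn -0.032 | pos [ 517.3 -207.8  205.5] yaw 1.656 j6 -0.53 t 12.1
```

move_arm:
  moves:
    - [0, 0, -0.01, 0]
    - [0, 0, -0.03, 0]
    - [0, 0, -0.06, 0]
    - [0, 0, -0.085, 0]
    - [0.02, 0.005, -0.085, 0]
    - [0.05, 0.01, -0.085, 0]
    - [0.09, 0.02, -0.085, 0]
    - [0.13, 0.03, -0.085, 0]
    - [0.17, 0.04, -0.085, 0]
    - [0.21, 0.05, -0.085, 0]
    - [0.25, 0.06, -0.085, 0]
    - [0.28, 0.07, -0.085, 0]
  squeeze: 20

```text
clock: 13.25
eef_pos: [563.0, 79.6, 291.1]
eef_rot: [3.14, -0.0, 1.657]
wrist_force: [-0.1, -0.6, -2.1]
finger_gap: 22.0
finger_force: 20.0
```

```bash
python3 -c "
from h import *
go(570.2,264.5,290,1.688)"
```

```text
shift m [0.1836 0.0231 0.0011] turn -0.031 | pos [563.   79.6 291.1] yaw 1.657 j6 -0.01 t 13.2
```

move_arm:
  moves:
    - [0.03, 0.005, 0, 0]
    - [0.07, 0.01, 0, 0]
    - [0.11, 0.015, 0, -0.03]
    - [0.14, 0.02, 0, -0.031]
    - [0.165, 0.023, 0, -0.031]
    - [0.18, 0.023, 0, -0.031]
    - [0.1836, 0.0231, 0, -0.031]
    - [0.1836, 0.0231, 0, -0.031]
    - [0.1836, 0.0231, 0, -0.031]

```text
clock: 14.15
eef_pos: [570.6, 261.1, 289.8]
eef_rot: [3.141, 0.0, 1.686]
wrist_force: [-0.4, -1.4, -1.9]
finger_gap: 21.5
finger_force: 20.0
```

```bash
python3 -c "
from h import *
hang(110);go(570.2,264.5,200,1.688)"
```

```text
scene 321 lean deg 3.7 far end (toolx,z,tooly) [  14.8 -136.8    3. ] r 143.7
side 231 lean deg 10.0 far end (toolx,z,tooly) [   7.4 -138.4   -3.3] r 143.4
shift m [ 0.0034 -0.      0.0898] turn -0.002 | pos [570.6 261.1 289.8] yaw 1.686 j6 0.26 t 14.2
```

move_arm:
  moves:
    - [0.005, 0, 0, 0]
    - [0.005, 0, 0.02, 0]
    - [0.005, 0, 0.045, 0]
    - [0.005, 0, 0.06, 0]
    - [0.006, 0, 0.075, 0]
    - [0.007, 0, 0.09, 0]
    - [0.009, 0, 0.105, 0]
    - [0.01, 0, 0.115, 0]
    - [0.011, 0, 0.12, 0]
    - [0.012, 0, 0.122, 0]
    - [0.012, 0, 0.122, 0]

```text
clock: 15.35
eef_pos: [569.8, 274.5, 169.4]
eef_rot: [3.138, -0.001, 1.687]
wrist_force: [-0.1, -0.6, 8.8]
finger_gap: 21.5
finger_force: 20.1
```

move_arm:
  moves:
    - [0.0, 0, 0.002, 0]
    - [0, 0, 0.004, 0]
    - [0, 0, 0.004, 0]

```text
clock: 15.65
eef_pos: [571.5, 274.9, 168.6]
eef_rot: [3.132, -0.002, 1.687]
wrist_force: [0.1, -0.8, 26.1]
finger_gap: 21.8
finger_force: 20.2
```

move_arm:
  moves:
    - [0, 0, -0.004, 0]
    - [0, 0, -0.006, 0]
    - [0, 0, -0.006, 0]
    - [0, 0, -0.006, 0]
    - [0, 0, -0.006, 0]
  jaw: 0.04

```text
clock: 16.15
eef_pos: [568.9, 274.1, 169.0]
eef_rot: [-3.141, 0.0, 1.687]
wrist_force: [-0.1, 0.1, 0.1]
finger_gap: 39.9
finger_force: 0.0
```

move_arm:
  moves:
    - [0, 0, -0.03, 0]
    - [0, 0, -0.07, 0]
    - [0, 0, -0.1, 0]
    - [0, 0, -0.1, 0]

```text
clock: 16.55
eef_pos: [570.0, 274.5, 274.0]
eef_rot: [3.135, -0.002, 1.687]
wrist_force: [-0.3, -0.5, -0.9]
finger_gap: 40.0
finger_force: 0.0
```

```bash
cat >> h.py <<'E'
def standing(xy):
    xy=np.array(xy)
    for n in('scene','side','wrist'):
        c=cam(n);P=cloud(c).reshape(-1,3);P=P[np.isfinite(P[:,0])]
        q=P[(np.hypot(*(P[:,:2]-xy).T)<26)&(P[:,2]>104)&(P[:,2]<200)]
        if len(q)<10: print(n,'none');continue
        z=np.percentile(q[:,2],98);t=q[q[:,2]>z-4]
        print(n,'top z',round(z,1),'top c',np.round(rect(t[:,:2])[0],1),rect(t[:,:2])[1])
E
python3 -c "
from h import *
standing((568.7,277.5));plist();go(470,-330,240,1.674)"
```

```text
scene top z 174.9 top c [571.8 260. ] [16.131271362304688, 22.57994842529297]
side top z 175.3 top c [571.1 257.8] [10.329253196716309, 21.819381713867188]
wrist top z 175.3 top c [570.4 258.1] [12.839567184448242, 21.771127700805664]
grip [397.8 -92.8] tip [425.6  27.3] top [ 391.  -121.8] ang -1.798 yaw 1.344 grasp@142 [ 392.8 -114. ] 1
grip [ 465.6 -340.7] tip [ 452.5 -221.5] top [ 469.1 -370.4] ang -1.462 yaw 1.679 grasp@142 [ 468.3 -362.4] 1
grip [ 555.6 -361.2] tip [ 576.2 -239.6] top [ 550.8 -391.8] ang -1.738 yaw 1.403 grasp@142 [ 552.2 -383.9] 1
shift m [-0.5885 -0.1679  0.0278] turn 0.013 | pos [568.7 273.9 267.8] yaw 1.687 j6 0.27 t 16.8
```

It stands on the floor, leaning slightly (top at 175 mm). On to pestle B.

move_arm:
  moves:
    - [-0.03, -0.01, 0, 0]
    - [-0.08, -0.02, 0, 0]
    - [-0.13, -0.035, 0, 0]
    - [-0.18, -0.05, 0, 0]
    - [-0.23, -0.065, 0, 0]
    - [-0.28, -0.08, 0, 0]
    - [-0.33, -0.095, 0, 0]
    - [-0.38, -0.11, 0, 0]
    - [-0.43, -0.125, 0, 0]
    - [-0.48, -0.14, 0, 0]
    - [-0.53, -0.155, 0, 0]
    - [-0.57, -0.165, 0, 0]
  jaw: 0.05
  squeeze: 3

```text
clock: 18.0
eef_pos: [471.8, -301.1, 268.6]
eef_rot: [-3.141, -0.001, 1.687]
wrist_force: [1.3, 0.4, -0.1]
finger_gap: 50.0
finger_force: 0.0
```

```bash
python3 -c "
from h import *
for p in pestles(cam('wrist')): print({k:np.round(v,2) for k,v in p.items()})
go(468,-362.5,4,1.676)"
```

```text
{'gc': array([ 465.08, -342.17]), 'ang': np.float32(-1.45), 'gs': array([22.09, 59.9 ]), 'len': np.float64(148.91), 'tip': array([ 451.28, -224.02]), 'top': array([ 468.56, -371.92]), 'z': np.float64(22.96)}
{'gc': array([ 557.95, -354.2 ]), 'ang': np.float32(-1.71), 'gs': array([22.69, 53.73]), 'len': np.float64(143.54), 'tip': array([ 573.87, -243.53]), 'top': array([ 553.41, -385.6 ]), 'z': np.float64(22.93)}
{'gc': array([ 639.6 , -216.66]), 'ang': np.float32(-1.4), 'gs': array([ 2.35, 55.91]), 'len': np.float64(171.76), 'tip': array([611.47, -78.86]), 'top': array([ 642.28, -247.83]), 'z': np.float64(27.41)}
shift m [-0.055  -0.0085  0.2638] turn 0.007 | pos [ 470.3 -306.9  267.8] yaw 1.683 j6 -0.75 t 18.1
```

move_arm:
  moves:
    - [-0.025, -0.004, 0.03, 0]
    - [-0.05, -0.0085, 0.07, 0]
    - [-0.0555, -0.0085, 0.11, 0]
    - [-0.0555, -0.0085, 0.15, 0]
    - [-0.0555, -0.0085, 0.19, 0]
    - [-0.0555, -0.0085, 0.23, 0]
    - [-0.0555, -0.0085, 0.255, 0]
    - [-0.0555, -0.0085, 0.263, 0]
    - [-0.0555, -0.0085, 0.263, 0]
    - [-0.0555, -0.0085, 0.263, 0]

```text
clock: 19.05
eef_pos: [471.3, -355.8, 7.6]
eef_rot: [3.141, 0.001, 1.687]
wrist_force: [-0.4, 0.1, -0.4]
finger_gap: 50.3
finger_force: 0.0
```

move_arm:
  moves:
    - [0, 0, 0, 0]
    - [0, 0, 0, 0]
    - [0, 0, 0, 0]
    - [0, 0, 0, 0]
    - [0, 0, 0, 0]
  jaw: 0.015
  squeeze: 3

```text
clock: 19.55
eef_pos: [470.8, -355.5, 6.9]
eef_rot: [3.141, 0.0, 1.687]
wrist_force: [-1.6, 0.8, 5.1]
finger_gap: 22.6
finger_force: 3.0
```

move_arm:
  moves:
    - [0, 0, -0.02, 0]
    - [0, 0, -0.04, 0]
    - [0, 0, -0.06, 0]
    - [0, 0, -0.08, 0]
    - [0, 0, -0.1, 0]
    - [0, 0, -0.12, 0]
    - [0, 0, -0.14, 0]
    - [0, 0, -0.16, 0]
    - [0, 0, -0.18, 0]
    - [0, 0, -0.2, 0]
    - [0, 0, -0.22, 0]
    - [0, 0, -0.2, 0]

```text
clock: 20.75
eef_pos: [472.3, -356.6, 211.3]
eef_rot: [3.136, 0.006, 1.687]
wrist_force: [0.9, -0.7, -1.6]
finger_gap: 22.3
finger_force: 3.0
```

move_arm:
  moves:
    - [0, 0, -0.03, 0]
    - [0, 0, 0, 0]
    - [0, 0, -0.03, 0]
    - [0, 0, 0, 0]
    - [0, 0, -0.03, 0]
    - [0, 0, 0, 0]
    - [0, 0, -0.03, 0]
    - [0, 0, 0, 0]
    - [0, 0, -0.03, 0]
    - [0, 0, 0, 0]
    - [0, 0, -0.03, 0]
    - [0, 0, 0, 0]

```text
clock: 21.95
eef_pos: [472.6, -356.8, 212.1]
eef_rot: [3.135, 0.007, 1.687]
wrist_force: [0.8, -1.0, -1.8]
finger_gap: 22.0
finger_force: 3.0
```

```bash
python3 -c "
from h import *
hang();go(468,-362.5,4,1.676)"
```

```text
scene 200 lean deg 11.4 far end (toolx,z,tooly) [  31.9 -122.8    1.4] r 131.1
side 380 lean deg 16.8 far end (toolx,z,tooly) [  29.1 -132.2   -7. ] r 141.6
shift m [-0.0077 -0.0028  0.1994] turn 0.011 | pos [ 469.9 -354.5  203.4] yaw 1.687 j6 -0.82 t 22.1
```

move_arm:
  moves:
    - [0, 0, -0.04, 0]
    - [0, 0, 0, 0]
    - [0, 0, -0.04, 0]
    - [0, 0, 0, 0]
    - [0, 0, -0.04, 0]
    - [0, 0, 0, 0]
    - [0, 0, -0.04, 0]
    - [0, 0, 0, 0]
    - [0, 0, -0.04, 0]
    - [0, 0, 0, 0]
    - [0, 0, 0, 0]

```text
clock: 23.15
eef_pos: [469.6, -354.4, 203.2]
eef_rot: [-3.137, -0.005, 1.687]
wrist_force: [-0.5, 1.1, -2.2]
finger_gap: 21.8
finger_force: 3.0
```

move_arm:
  moves:
    - [0, 0, -0.04, 0]
    - [0, 0, 0, 0]
    - [0, 0, -0.04, 0]
    - [0, 0, 0, 0]
    - [0, 0, -0.04, 0]
    - [0, 0, 0, 0]
    - [0, 0, -0.04, 0]
    - [0, 0, 0, 0]
    - [0, 0, -0.04, 0]
    - [0, 0, 0, 0]
    - [0, 0, 0, 0]
    - [0, 0, 0, 0]

```text
clock: 24.35
eef_pos: [470.6, -355.3, 207.1]
eef_rot: [-3.14, -0.001, 1.687]
wrist_force: [0.8, -0.0, -0.6]
finger_gap: 22.3
finger_force: 3.0
```

```bash
python3 -c "
from h import *
hang();go(573,210,300,1.688)"
```

```text
scene 213 lean deg 6.3 far end (toolx,z,tooly) [  21.9 -133.4    0.5] r 140.8
side 395 lean deg 11.6 far end (toolx,z,tooly) [  14.6 -132.6   -4.7] r 139.5
shift m [ 0.55    0.1667 -0.092 ] turn -0.001 | pos [ 471.1 -355.6  208. ] yaw 1.687 j6 -0.82 t 24.4
```

move_arm:
  moves:
    - [0, 0, -0.01, 0]
    - [0, 0, -0.03, 0]
    - [0, 0, -0.06, 0]
    - [0.01, 0.003, -0.084, 0]
    - [0.04, 0.012, -0.084, 0]
    - [0.08, 0.025, -0.084, 0]
    - [0.12, 0.038, -0.084, 0]
    - [0.16, 0.05, -0.084, 0]
    - [0.2, 0.063, -0.084, 0]
    - [0.24, 0.076, -0.084, 0]
    - [0.28, 0.089, -0.084, 0]
    - [0.32, 0.101, -0.084, 0]
  squeeze: 20

```text
clock: 25.65
eef_pos: [534.3, -24.1, 292.3]
eef_rot: [3.14, 0.0, 1.687]
wrist_force: [-0.1, 0.3, -1.5]
finger_gap: 21.5
finger_force: 20.0
```

move_arm:
  moves:
    - [0.04, 0.012, 0, 0]
    - [0.08, 0.025, 0, 0]
    - [0.12, 0.038, 0, 0]
    - [0.16, 0.051, 0, 0]
    - [0.19, 0.061, 0, 0]
    - [0.21, 0.068, 0, 0]
    - [0.22, 0.071, 0, 0]
    - [0.2238, 0.071, 0, 0]
    - [0.2238, 0.071, 0, 0]
    - [0.2238, 0.071, 0, 0]
    - [0.2238, 0.071, 0, 0]

```text
clock: 26.75
eef_pos: [578.8, 203.8, 290.8]
eef_rot: [3.141, 0.0, 1.686]
wrist_force: [-1.0, -0.6, -1.2]
finger_gap: 21.7
finger_force: 20.0
```

```bash
python3 -c "
from h import *
hang(130);go(577.4,204,168,1.688)"
```

```text
scene 539 lean deg 28.8 far end (toolx,z,tooly) [  65.4 -144.6    2.3] r 164.4
side 336 lean deg 28.6 far end (toolx,z,tooly) [  56.3 -147.4   -9.3] r 163.8
shift m [ 1.000e-04 -1.400e-03  1.227e-01] turn -0.002 | pos [578.8 204.  290.7] yaw 1.686 j6 0.16 t 26.9
```

move_arm:
  moves:
    - [0, -0.001, 0.01, 0]
    - [0, -0.001, 0.03, 0]
    - [0, -0.001, 0.05, 0]
    - [0.001, -0.001, 0.065, 0]
    - [0.002, -0.001, 0.08, 0]
    - [0.003, -0.001, 0.092, 0]
    - [0.004, -0.001, 0.104, 0]
    - [0.005, -0.001, 0.112, 0]
    - [0.006, -0.001, 0.116, 0]
    - [0.006, -0.001, 0.118, 0]
    - [0.006, -0.001, 0.118, 0]

```text
clock: 27.95
eef_pos: [577.1, 210.6, 172.6]
eef_rot: [3.141, -0.0, 1.687]
wrist_force: [-0.3, 0.2, -1.0]
finger_gap: 21.6
finger_force: 20.0
```

move_arm:
  moves:
    - [0, 0, 0.002, 0]
    - [0, 0, 0.004, 0]
    - [0, 0, 0.004, 0]

```text
clock: 28.25
eef_pos: [577.0, 210.4, 168.2]
eef_rot: [-3.141, 0.0, 1.687]
wrist_force: [0.8, 0.4, -0.7]
finger_gap: 21.9
finger_force: 20.0
```

move_arm:
  moves:
    - [0, 0, 0.002, 0]
    - [0, 0, 0.003, 0]
    - [0, 0, 0.004, 0]
    - [0.002, 0, 0.005, 0]
    - [0.004, 0, 0.005, 0]
    - [0.006, 0, 0.005, 0]
    - [0.008, 0, 0.005, 0]
    - [0.01, 0, 0.005, 0]
    - [0.01, 0, 0.005, 0]
    - [0.01, 0, 0.005, 0]
  squeeze: 3

```text
clock: 29.25
eef_pos: [575.9, 220.6, 163.5]
eef_rot: [3.141, -0.0, 1.687]
wrist_force: [0.4, -1.1, 4.9]
finger_gap: 21.9
finger_force: 3.0
```

move_arm:
  moves:
    - [0, 0, 0, 0]
    - [0, 0, 0, 0]
    - [0, 0, 0, 0]
    - [0, 0, 0, 0]
    - [0, 0, 0, 0]
    - [0, 0, -0.02, 0]
    - [0, 0, -0.06, 0]
    - [0, 0, -0.1, 0]
    - [0, 0, -0.1, 0]
  jaw: 0.036

```text
clock: 30.15
eef_pos: [577.2, 220.9, 269.4]
eef_rot: [3.133, -0.002, 1.687]
wrist_force: [-0.1, 0.2, 0.5]
finger_gap: 36.2
finger_force: 0.0
```

```bash
python3 -c "
from h import *
standing((575.3,221.9));plist();go(553,-384,150,1.42)"
```

```text
scene top z 175.4 top c [578.4 204.9] [15.481673240661621, 20.26170539855957]
side top z 175.9 top c [570.  219.4] [18.490089416503906, 47.46437454223633]
wrist top z 175.4 top c [574.4 221.9] [21.31190299987793, 51.73407745361328]
grip [ 556.  -360.3] tip [ 574.6 -240.1] top [ 551.5 -389.7] ang -1.724 yaw 1.418 grasp@142 [ 552.7 -381.8] 1
shift m [-0.5976 -0.0923  0.1119] turn 0.267 | pos [575.5 220.3 261.9] yaw 1.687 j6 0.19 t 30.4
```

move_arm:
  moves:
    - [-0.03, -0.005, 0, 0.02]
    - [-0.08, -0.012, 0, 0.05]
    - [-0.13, -0.02, 0, 0.08]
    - [-0.18, -0.028, 0, 0.11]
    - [-0.23, -0.036, 0, 0.14]
    - [-0.28, -0.044, 0, 0.17]
    - [-0.33, -0.051, 0, 0.2]
    - [-0.38, -0.059, 0, 0.23]
    - [-0.43, -0.067, 0, 0.26]
    - [-0.48, -0.075, 0, 0.267]
    - [-0.53, -0.083, 0, 0.267]
    - [-0.57, -0.088, 0, 0.267]
  jaw: 0.05

```text
clock: 31.6
eef_pos: [553.6, -358.1, 262.2]
eef_rot: [-3.14, -0.001, 1.419]
wrist_force: [0.7, -0.5, 0.6]
finger_gap: 50.3
finger_force: 0.0
```

move_arm:
  moves:
    - [-0.01, 0, 0.04, 0]
    - [-0.03, 0, 0.09, 0]
    - [-0.03, 0, 0.12, 0]
    - [-0.03, 0, 0.12, 0]
    - [-0.03, 0, 0.12, 0]
    - [-0.03, 0, 0.12, 0]

```text
clock: 32.2
eef_pos: [550.8, -385.7, 146.0]
eef_rot: [3.139, 0.002, 1.42]
wrist_force: [0.9, 0.2, -0.5]
finger_gap: 50.0
finger_force: 0.0
```

```bash
python3 -c "
from h import *
for n in ('scene','side'):
  for p in pestles(cam(n)): print(n,{k:np.round(v,2) for k,v in p.items()})
for p in pestles(cam('wrist')): print({k:np.round(v,2) for k,v in p.items()})
go(553,-383.5,4,1.425)
a=load('scene')['frame'][40:280,40:360];b=load('side')['frame'][120:360,192:512]
cv2.imwrite('pics/e.png',cv2.resize(np.hstack([a,b]),(800,300)))"
```

```text
scene {'gc': array([396.95, -90.25]), 'ang': np.float32(-1.86), 'gs': array([26.11, 58.45]), 'len': np.float64(151.99), 'tip': array([430.67,  27.74]), 'top': array([ 389.01, -118.43]), 'z': np.float64(23.34)}
scene {'gc': array([ 556.44, -361.09]), 'ang': np.float32(-1.71), 'gs': array([22.61, 54.4 ]), 'len': np.float64(152.77), 'tip': array([ 574.16, -238.15]), 'top': array([ 551.69, -389.26]), 'z': np.float64(23.03)}
scene {'gc': array([641.51,  89.04]), 'ang': np.float32(1.67), 'gs': array([ 3.42, 58.44]), 'len': np.float64(135.41), 'tip': array([653.47, -16.46]), 'top': array([637.95, 118.06]), 'z': np.float64(28.17)}
side {'gc': array([397.65, -93.  ]), 'ang': np.float32(-1.83), 'gs': array([23.43, 60.  ]), 'len': np.float64(149.33), 'tip': array([428.21,  22.35]), 'top': array([ 389.97, -122.  ]), 'z': np.float64(23.43)}
side {'gc': array([ 555.61, -361.49]), 'ang': np.float32(-1.75), 'gs': array([25.05, 59.46]), 'len': np.float64(150.85), 'tip': array([ 577.75, -242.89]), 'top': array([ 549.93, -391.15]), 'z': np.float64(23.12)}
{'gc': array([ 556.68, -362.23]), 'ang': np.float32(-1.72), 'gs': array([22.42, 59.99]), 'len': np.float64(148.92), 'tip': array([ 574.16, -244.6 ]), 'top': array([ 552.29, -391.9 ]), 'z': np.float64(22.86)}
shift m [0.0025 0.0021 0.1414] turn -0.005 | pos [ 550.6 -385.6  145.4] yaw 1.42 j6 -0.51 t 32.4
```

View pics/e.png

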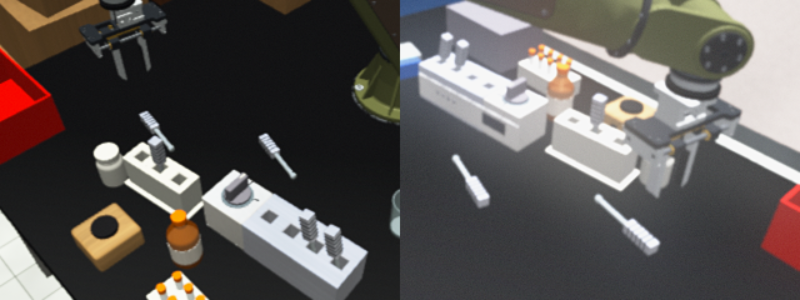

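Two used pestles stand in the steriliser (left crop, pixels 310,225 and 335,240). A and D are still on the bench.

move_arm:
  moves:
    - [0.0015, 0.0025, 0.03, 0]
    - [0.0015, 0.0025, 0.07, 0]
    - [0.0015, 0.0025, 0.1, 0]
    - [0.0015, 0.0025, 0.13, 0]
    - [0.0015, 0.0025, 0.14, 0]
    - [0.0015, 0.0025, 0.141, 0]
    - [0.0015, 0.0025, 0.141, 0]

```text
clock: 33.05
eef_pos: [553.4, -384.9, 4.2]
eef_rot: [3.14, 0.001, 1.42]
wrist_force: [0.7, 0.1, 0.2]
finger_gap: 50.0
finger_force: 0.0
```

move_arm:
  moves:
    - [0, 0, 0, 0]
    - [0, 0, 0, 0]
    - [0, 0, 0, 0]
    - [0, 0, 0, 0]
    - [0, 0, 0, 0]
  jaw: 0.015
  squeeze: 3

```text
clock: 33.55
eef_pos: [552.8, -384.6, 2.9]
eef_rot: [3.141, 0.0, 1.42]
wrist_force: [0.2, 0.2, 4.5]
finger_gap: 22.2
finger_force: 3.0
```

move_arm:
  moves:
    - [0, 0, -0.02, 0]
    - [0, 0, -0.04, 0]
    - [0, 0, -0.06, 0]
    - [0, 0, -0.08, 0]
    - [0, 0, -0.1, 0]
    - [0, 0, -0.12, 0]
    - [0, 0, -0.14, 0]
    - [0, 0, -0.16, 0]
    - [0, 0, -0.18, 0]
    - [0, 0, -0.2, 0]
    - [0, 0, -0.24, 0]
    - [0, 0, -0.2, 0]

```text
clock: 34.75
eef_pos: [555.4, -386.6, 213.2]
eef_rot: [3.127, 0.008, 1.42]
wrist_force: [0.5, -1.0, -1.1]
finger_gap: 22.1
finger_force: 3.0
```

move_arm:
  moves:
    - [0, 0, -0.04, 0]
    - [0, 0, 0, 0]
    - [0, 0, -0.04, 0]
    - [0, 0, 0, 0]
    - [0, 0, -0.04, 0]
    - [0, 0, 0, 0]
    - [0, 0, -0.04, 0]
    - [0, 0, 0, 0]
    - [0, 0, -0.04, 0]
    - [0, 0, 0, 0]
    - [0, 0, -0.04, 0]
    - [0, 0, 0, 0]

```text
clock: 35.95
eef_pos: [554.7, -386.1, 210.9]
eef_rot: [3.13, 0.006, 1.42]
wrist_force: [1.6, -1.2, -0.3]
finger_gap: 21.8
finger_force: 3.0
```

move_arm:
  moves:
    - [0, 0, -0.04, 0]
    - [0, 0, 0, 0]
    - [0, 0, -0.04, 0]
    - [0, 0, 0, 0]
    - [0, 0, -0.04, 0]
    - [0, 0, 0, 0]
    - [0, 0, -0.04, 0]
    - [0, 0, 0, 0]
    - [0, 0, -0.04, 0]
    - [0, 0, 0, 0]
    - [0, 0, 0, 0]
    - [0, 0, 0, 0]

```text
clock: 37.15
eef_pos: [552.4, -384.3, 202.3]
eef_rot: [-3.14, -0.001, 1.42]
wrist_force: [0.6, 0.3, 1.5]
finger_gap: 15.5
finger_force: 0.0
```

```bash
python3 -c "
from h import *
hang();go(581.8,166.3,290,1.688)"
```

```text
scene few 0
side few 0
shift m [ 0.5491 -0.0543 -0.0863] turn -0.268 | pos [ 552.9 -384.7  203.7] yaw 1.42 j6 -0.51 t 37.2
```

```bash
python3 -c "
from h import *
plist()
c=cam('wrist')
for p in pestles(c): print({k:np.round(v,2) for k,v in p.items()})
a=load('scene')['frame'][30:270,40:360];b=load('side')['frame'][120:360,192:512]
cv2.imwrite('pics/f.png',np.vstack([cv2.resize(np.hstack([a,b]),(800,300)),cv2.resize(np.hstack([c['frame'],c['frame']*0]),(800,300))]))"
```

```text
grip [397.6 -92.2] tip [423.2  26.1] top [ 391.6 -121.6] ang -1.784 yaw 1.358 grasp@142 [ 393.3 -113.7] 1
grip [ 431.4 -345.3] tip [ 488.7 -266.8] top [ 413.5 -369.3] ang -2.202 yaw 0.94 grasp@142 [ 418.3 -362.8] 1
{'gc': array([ 431.96, -347.07]), 'ang': np.float32(-2.17), 'gs': array([22.71, 59.99]), 'len': np.float64(150.08), 'tip': array([ 499.91, -248.07]), 'top': array([ 415.08, -371.87]), 'z': np.float64(22.8)}
```

View pics/f.png

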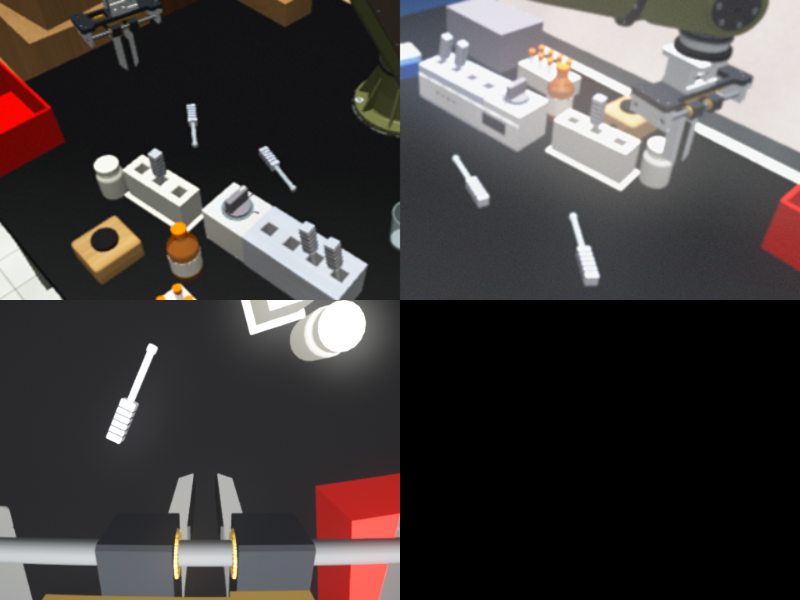

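Dropped by the jolting. It lies clear on the bench at about (432,-346), so I'll take it again and jolt less.

```bash
python3 -c "
from h import *
go(419,-365,150,0.955)"
```

```text
shift m [-0.0007 -0.1353  0.0534] turn 0.465 | pos [ 552.9 -384.6  203.4] yaw 1.42 j6 -0.51 t 37.4
```

move_arm:
  moves:
    - [0, -0.03, 0.01, 0.1]
    - [0, -0.07, 0.03, 0.2]
    - [0, -0.1, 0.05, 0.3]
    - [0, -0.13, 0.0534, 0.4]
    - [-0.0007, -0.1353, 0.0534, 0.465]
    - [-0.0007, -0.1353, 0.0534, 0.465]
    - [-0.0007, -0.1353, 0.0534, 0.465]
    - [-0.0007, -0.1353, 0.0534, 0.465]
  jaw: 0.05

```text
clock: 38.2
eef_pos: [419.4, -364.9, 149.2]
eef_rot: [3.141, 0.0, 0.957]
wrist_force: [0.5, 0.5, 0.3]
finger_gap: 50.0
finger_force: 0.0
```

```bash
python3 -c "
from h import *
for p in pestles(cam('wrist')): print({k:np.round(v,2) for k,v in p.items()})
go(419,-365,4,0.955)"
```

```text
{'gc': array([ 432.  , -346.83]), 'ang': np.float32(-2.18), 'gs': array([21.64, 59.94]), 'len': np.float64(149.04), 'tip': array([ 499.61, -248.83]), 'top': array([ 414.95, -371.49]), 'z': np.float64(22.85)}
shift m [-0.0003 -0.0002  0.1451] turn 0.002 | pos [ 419.3 -364.8  149.1] yaw 0.957 j6 -0.17 t 38.2
```

move_arm:
  moves:
    - [0, 0, 0.03, 0]
    - [0, 0, 0.07, 0]
    - [0, 0, 0.1, 0]
    - [0, 0, 0.13, 0]
    - [0, 0, 0.142, 0]
    - [0, 0, 0.145, 0]
    - [0, 0, 0.145, 0]

```text
clock: 38.95
eef_pos: [419.2, -365.1, 4.7]
eef_rot: [3.141, 0.0, 0.955]
wrist_force: [-0.5, -0.5, -0.0]
finger_gap: 49.7
finger_force: 0.0
```

move_arm:
  moves:
    - [0, 0, 0, 0]
    - [0, 0, 0, 0]
    - [0, 0, 0, 0]
    - [0, 0, 0, 0]
    - [0, 0, 0, 0]
  jaw: 0.015
  squeeze: 3

```text
clock: 39.45
eef_pos: [419.0, -365.1, 4.6]
eef_rot: [3.141, 0.0, 0.955]
wrist_force: [-0.2, -0.3, 4.7]
finger_gap: 21.9
finger_force: 3.0
```

move_arm:
  moves:
    - [0, 0, -0.02, 0]
    - [0, 0, -0.04, 0]
    - [0, 0, -0.06, 0]
    - [0, 0, -0.08, 0]
    - [0, 0, -0.1, 0]
    - [0, 0, -0.12, 0]
    - [0, 0, -0.14, 0]
    - [0, 0, -0.16, 0]
    - [0, 0, -0.18, 0]
    - [0, 0, -0.2, 0]
    - [0, 0, -0.2, 0]
    - [0, 0, -0.2, 0]

```text
clock: 40.65
eef_pos: [418.6, -364.7, 203.3]
eef_rot: [-3.141, -0.0, 0.955]
wrist_force: [-0.2, -0.7, -2.2]
finger_gap: 22.0
finger_force: 3.0
```

move_arm:
  moves:
    - [0, 0, -0.03, 0]
    - [0, 0, 0, 0]
    - [0, 0, -0.03, 0]
    - [0, 0, 0, 0]
    - [0, 0, -0.03, 0]
    - [0, 0, 0, 0]
    - [0, 0, 0, 0]
    - [0, 0, 0, 0]

```text
clock: 41.45
eef_pos: [418.3, -364.4, 202.9]
eef_rot: [-3.139, -0.001, 0.955]
wrist_force: [-0.2, -0.7, -1.2]
finger_gap: 22.0
finger_force: 3.0
```

```bash
python3 -c "
from h import *
hang()"
```

```text
scene 180 lean deg 5.5 far end (toolx,z,tooly) [  27.1 -130.2   -3.5] r 138.6
side 362 lean deg 14.6 far end (toolx,z,tooly) [  17.8 -129.1   -1.8] r 136.3
```

move_arm:
  moves:
    - [0, 0, -0.03, 0]
    - [0, 0, 0, 0]
    - [0, 0, -0.03, 0]
    - [0, 0, 0, 0]
    - [0, 0, 0, 0]
    - [0, 0, 0, 0]

```text
clock: 42.15
eef_pos: [418.6, -364.7, 204.3]
eef_rot: [-3.141, -0.0, 0.955]
wrist_force: [0.4, 0.3, -1.4]
finger_gap: 21.8
finger_force: 3.0
```

```bash
python3 -c "
from h import *
hang();go(583.5,150,290,1.688)"
```

```text
scene 179 lean deg 4.3 far end (toolx,z,tooly) [  23.3 -134.3   -2. ] r 142.1
side 379 lean deg 13.5 far end (toolx,z,tooly) [  15.4 -132.7   -3. ] r 139.4
shift m [ 0.5154 -0.1633 -0.085 ] turn -0.733 | pos [ 419. -365.  205.] yaw 0.955 j6 -0.17 t 42.2
```

move_arm:
  moves:
    - [0, 0, -0.01, 0]
    - [0, 0, -0.03, 0]
    - [0, 0, -0.06, 0]
    - [0.01, -0.003, -0.085, 0]
    - [0.04, -0.013, -0.085, -0.05]
    - [0.08, -0.026, -0.085, -0.12]
    - [0.12, -0.039, -0.085, -0.2]
    - [0.16, -0.051, -0.085, -0.28]
    - [0.2, -0.064, -0.085, -0.36]
    - [0.24, -0.077, -0.085, -0.44]
    - [0.28, -0.09, -0.085, -0.52]
    - [0.32, -0.103, -0.085, -0.6]
  squeeze: 20

```text
clock: 43.45
eef_pos: [519.9, -42.4, 290.7]
eef_rot: [3.14, 0.0, 1.558]
wrist_force: [-0.3, -0.2, -1.7]
finger_gap: 21.8
finger_force: 20.0
```

```bash
python3 -c "
from h import *
go(584,147.4,290,1.688)"
```

```text
shift m [0.1906 0.0617 0.0007] turn -0.13 | pos [519.9 -42.4 290.7] yaw 1.558 j6 -0.14 t 43.5
```

move_arm:
  moves:
    - [0.04, 0.013, 0, -0.05]
    - [0.08, 0.026, 0, -0.1]
    - [0.12, 0.039, 0, -0.13]
    - [0.15, 0.049, 0, -0.13]
    - [0.17, 0.056, 0, -0.13]
    - [0.185, 0.06, 0, -0.13]
    - [0.1906, 0.0617, 0, -0.13]
    - [0.1906, 0.0617, 0, -0.13]
    - [0.1906, 0.0617, 0, -0.13]
    - [0.1906, 0.0617, 0, -0.13]
    - [0.1906, 0.0617, 0, -0.13]

```text
clock: 44.55
eef_pos: [584.3, 144.8, 289.3]
eef_rot: [3.141, 0.0, 1.684]
wrist_force: [0.6, -0.2, -1.1]
finger_gap: 21.8
finger_force: 20.0
```

```bash
python3 -c "
from h import *
go(584,147.4,170,1.688)"
```

```text
shift m [0.0026 0.     0.1193] turn -0.004 | pos [584.3 144.8 289.3] yaw 1.684 j6 0.07 t 44.5
```

move_arm:
  moves:
    - [0.003, 0, 0.01, 0]
    - [0.003, 0, 0.03, 0]
    - [0.003, 0, 0.05, 0]
    - [0.004, 0, 0.065, 0]
    - [0.005, 0, 0.08, 0]
    - [0.006, 0, 0.092, 0]
    - [0.007, 0, 0.104, 0]
    - [0.008, 0, 0.112, 0]
    - [0.009, 0, 0.117, 0]
    - [0.009, 0, 0.12, 0]
    - [0.009, 0, 0.12, 0]

```text
clock: 45.65
eef_pos: [583.4, 154.4, 169.0]
eef_rot: [3.142, 0.0, 1.685]
wrist_force: [-0.2, -0.5, -1.4]
finger_gap: 21.6
finger_force: 20.0
```

move_arm:
  moves:
    - [0, 0, 0.002, 0]
    - [0, 0, 0.004, 0]
    - [0, 0, 0.005, 0]
    - [0.003, 0, 0.005, 0]
    - [0.006, 0, 0.005, 0]
    - [0.009, 0, 0.005, 0]
    - [0.011, 0, 0.005, 0]
    - [0.011, 0, 0.005, 0]
    - [0.011, 0, 0.005, 0]
  squeeze: 3

```text
clock: 46.55
eef_pos: [582.1, 165.5, 164.2]
eef_rot: [3.141, -0.0, 1.685]
wrist_force: [-0.1, 0.2, 5.2]
finger_gap: 21.8
finger_force: 3.0
```

move_arm:
  moves:
    - [0, 0, 0, 0]
    - [0, 0, 0, 0]
    - [0, 0, 0, 0]
    - [0, 0, 0, 0]
    - [0, 0, 0, 0]
    - [0, 0, -0.02, 0]
    - [0, 0, -0.06, 0]
    - [0, 0, -0.1, 0]
    - [0, 0, -0.12, 0]
    - [0, 0, -0.12, 0]
  jaw: 0.036

```text
clock: 47.55
eef_pos: [582.8, 165.5, 287.2]
eef_rot: [3.136, -0.001, 1.685]
wrist_force: [-0.7, 0.5, 0.1]
finger_gap: 36.0
finger_force: 0.0
```

```bash
python3 -c "
from h import *
standing((581.8,166.3));plist();go(393,-114,150,1.335)
a=load('scene')['frame'][80:320,160:480];b=load('side')['frame'][120:360,152:472]
cv2.imwrite('pics/g.png',cv2.resize(np.hstack([a,b]),(800,300)))"
```

```text
scene top z 176.3 top c [579.9 164.9] [22.744863510131836, 23.115798950195312]
side top z 176.5 top c [579.3 169.7] [24.225025177001953, 41.305458068847656]
wrist top z 176.7 top c [576.3 171. ] [21.580026626586914, 40.84107208251953]
shift m [-0.256  -0.2192  0.1324] turn 0.35 | pos [581.7 165.2 282.4] yaw 1.685 j6 0.1 t 47.8
```

View pics/g.png

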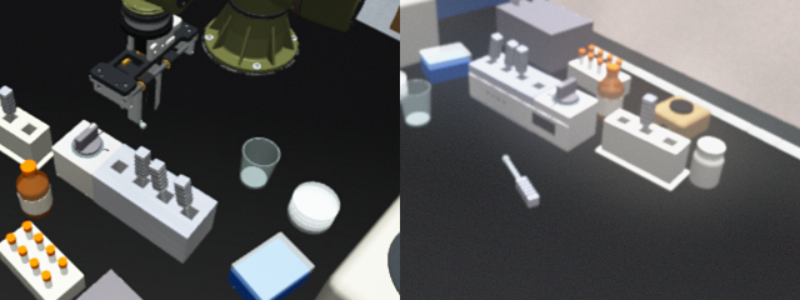

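Three used pestles stand in the wells. The last one is on the bench near the side crop's pixel (520,180).

move_arm:
  moves:
    - [-0.03, -0.02, 0, 0.03]
    - [-0.07, -0.055, 0, 0.08]
    - [-0.11, -0.09, 0, 0.13]
    - [-0.15, -0.125, 0, 0.18]
    - [-0.19, -0.16, 0, 0.23]
    - [-0.22, -0.19, 0.03, 0.3]
    - [-0.24, -0.21, 0.07, 0.35]
    - [-0.256, -0.2192, 0.1, 0.35]
    - [-0.256, -0.2192, 0.13, 0.35]
    - [-0.256, -0.2192, 0.13, 0.35]
    - [-0.256, -0.2192, 0.13, 0.35]
    - [-0.256, -0.2192, 0.13, 0.35]
  jaw: 0.05

```text
clock: 49.0
eef_pos: [394.2, -113.8, 155.4]
eef_rot: [3.14, 0.0, 1.336]
wrist_force: [-0.4, -0.6, 0.7]
finger_gap: 50.0
finger_force: 0.0
```

```bash
python3 -c "
from h import *
for n in ('side','wrist'):
  for p in pestles(cam(n)): print(n,{k:np.round(v,2) for k,v in p.items()})
go(393,-114,4,1.325)"
```

```text
side {'gc': array([397.62, -92.57]), 'ang': np.float32(-1.81), 'gs': array([23.95, 59.74]), 'len': np.float64(149.5), 'tip': array([426.35,  23.44]), 'top': array([ 390.41, -121.67]), 'z': np.float64(23.41)}
wrist {'gc': array([398.39, -92.5 ]), 'ang': np.float32(-1.81), 'gs': array([21.99, 59.99]), 'len': np.float64(149.49), 'tip': array([427.17,  23.48]), 'top': array([ 391.17, -121.61]), 'z': np.float64(22.9)}
shift m [-0.0005 -0.001   0.1513] turn 0.011 | pos [ 394.1 -113.8  155.3] yaw 1.336 j6 -0.14 t 49.1
```

move_arm:
  moves:
    - [-0.0015, -0.001, 0.03, 0.005]
    - [-0.0015, -0.001, 0.07, 0.005]
    - [-0.0015, -0.001, 0.11, 0.005]
    - [-0.0015, -0.001, 0.14, 0.005]
    - [-0.0015, -0.001, 0.15, 0.005]
    - [-0.0015, -0.001, 0.151, 0.005]
    - [-0.0015, -0.001, 0.151, 0.005]

```text
clock: 49.8
eef_pos: [393.0, -115.4, 4.3]
eef_rot: [3.14, 0.0, 1.33]
wrist_force: [-0.1, -1.1, 0.0]
finger_gap: 50.3
finger_force: 0.0
```

move_arm:
  moves:
    - [0, 0, 0, 0]
    - [0, 0, 0, 0]
    - [0, 0, 0, 0]
    - [0, 0, 0, 0]
    - [0, 0, 0, 0]
  jaw: 0.015
  squeeze: 3

```text
clock: 50.3
eef_pos: [392.3, -115.3, 3.4]
eef_rot: [3.141, 0.0, 1.33]
wrist_force: [-0.2, 0.6, 5.7]
finger_gap: 22.0
finger_force: 3.0
```

move_arm:
  moves:
    - [0, 0, -0.02, 0]
    - [0, 0, -0.04, 0]
    - [0, 0, -0.06, 0]
    - [0, 0, -0.08, 0]
    - [0, 0, -0.1, 0]
    - [0, 0, -0.12, 0]
    - [0, 0, -0.14, 0]
    - [0, 0, -0.16, 0]
    - [0, 0, -0.18, 0]
    - [0, 0, -0.2, 0]
    - [0, 0, -0.2, 0]
    - [0, 0, -0.2, 0]

```text
clock: 51.5
eef_pos: [391.8, -115.1, 202.3]
eef_rot: [-3.141, -0.0, 1.33]
wrist_force: [-0.7, -0.7, -1.4]
finger_gap: 22.0
finger_force: 3.0
```

move_arm:
  moves:
    - [0, 0, -0.03, 0]
    - [0, 0, 0, 0]
    - [0, 0, -0.03, 0]
    - [0, 0, 0, 0]
    - [0, 0, -0.03, 0]
    - [0, 0, 0, 0]
    - [0, 0, 0, 0]
    - [0, 0, 0, 0]

```text
clock: 52.3
eef_pos: [391.5, -114.9, 202.3]
eef_rot: [-3.139, -0.0, 1.33]
wrist_force: [1.3, -0.1, -0.1]
finger_gap: 21.8
finger_force: 3.0
```

```bash
python3 -c "
from h import *
hang()"
```

```text
scene 216 lean deg 4.5 far end (toolx,z,tooly) [  23.8 -130.7    0.5] r 137.3
side 288 lean deg 12.6 far end (toolx,z,tooly) [  14.9 -132.8   -2.8] r 140.4
```

```bash
python3 -c "
from h import *
go(590.5,91.8,290,1.688)"
```

```text
shift m [ 0.2483  0.1433 -0.0867] turn -0.358 | pos [ 392.1 -115.2  203.3] yaw 1.33 j6 -0.13 t 52.4
```

move_arm:
  moves:
    - [0, 0, -0.01, 0]
    - [0, 0, -0.03, 0]
    - [0, 0, -0.06, 0]
    - [0.01, 0.005, -0.0867, 0]
    - [0.04, 0.022, -0.0867, -0.05]
    - [0.075, 0.043, -0.0867, -0.12]
    - [0.11, 0.063, -0.0867, -0.2]
    - [0.145, 0.083, -0.0867, -0.28]
    - [0.18, 0.104, -0.0867, -0.34]
    - [0.215, 0.124, -0.0867, -0.358]
    - [0.24, 0.138, -0.0867, -0.358]
    - [0.2483, 0.1433, -0.0867, -0.358]
  squeeze: 20

```text
clock: 53.6
eef_pos: [591.5, 93.7, 290.0]
eef_rot: [-3.141, -0.0, 1.69]
wrist_force: [0.1, -0.6, -1.7]
finger_gap: 22.0
finger_force: 20.0
```

move_arm:
  moves:
    - [0, 0, 0, 0]
    - [0, 0, 0, 0]
    - [0, 0, 0, 0]

```text
clock: 53.9
eef_pos: [590.0, 90.8, 290.5]
eef_rot: [3.141, 0.0, 1.687]
wrist_force: [0.1, 0.3, -1.9]
finger_gap: 21.9
finger_force: 20.0
```

```bash
python3 -c "
from h import *
hang(150);go(590.5,91.8,170,1.688)"
```

```text
scene 469 lean deg 28.6 far end (toolx,z,tooly) [ 105.3 -120.2    1.1] r 164.9
side 328 lean deg 31.2 far end (toolx,z,tooly) [ 105.6 -120.6   -2.6] r 165.0
shift m [0.0008 0.0005 0.1204] turn -0.001 | pos [590.1  91.  290.4] yaw 1.687 j6 -0.02 t 54.0
```

move_arm:
  moves:
    - [0.001, 0, 0.01, 0]
    - [0.001, 0, 0.03, 0]
    - [0.001, 0, 0.05, 0]
    - [0.002, 0, 0.065, 0]
    - [0.003, 0, 0.08, 0]
    - [0.004, 0, 0.092, 0]
    - [0.005, 0, 0.104, 0]
    - [0.006, 0, 0.112, 0]
    - [0.007, 0, 0.118, 0]
    - [0.007, 0, 0.121, 0]
    - [0.007, 0, 0.121, 0]

```text
clock: 55.1
eef_pos: [589.7, 98.7, 168.6]
eef_rot: [-3.141, 0.0, 1.688]
wrist_force: [-0.0, 0.1, -1.5]
finger_gap: 21.6
finger_force: 20.0
```

move_arm:
  moves:
    - [0, 0, 0.002, 0]
    - [0, 0, 0.004, 0]
    - [0, 0, 0.005, 0]
    - [0.003, 0, 0.005, 0]
    - [0.006, 0, 0.005, 0]
    - [0.009, 0, 0.005, 0]
    - [0.011, 0, 0.005, 0]
    - [0.011, 0, 0.005, 0]
    - [0.011, 0, 0.005, 0]
  squeeze: 3

```text
clock: 56.0
eef_pos: [588.4, 109.7, 163.8]
eef_rot: [3.141, -0.0, 1.688]
wrist_force: [-0.5, 0.5, 6.4]
finger_gap: 21.9
finger_force: 3.0
```

move_arm:
  moves:
    - [0, 0, 0, 0]
    - [0, 0, 0, 0]
    - [0, 0, 0, 0]
    - [0, 0, 0, 0]
    - [0, 0, 0, 0]
    - [0, 0, -0.02, 0]
    - [0, 0, -0.06, 0]
    - [0, 0, -0.1, 0]
    - [0, 0, -0.12, 0]
    - [0, 0, -0.12, 0]
  jaw: 0.036

```text
clock: 57.0
eef_pos: [589.1, 109.7, 286.9]
eef_rot: [3.136, -0.0, 1.688]
wrist_force: [0.1, 0.1, -0.9]
finger_gap: 36.1
finger_force: 0.0
```

```bash
python3 -c "
from h import *
np.set_printoptions(precision=2,suppress=True)
standing((588.3,110.7))
for n in('scene','side','wrist'):
    P=cloud(load(n)).reshape(-1,3);P=P[np.isfinite(P[:,0])]
    for z in ((128,145),):
        q=P[(P[:,2]>z[0])&(P[:,2]<z[1])&(abs(P[:,0]-598)<40)&(abs(P[:,1]-29)<40)]
        if len(q)>9: print(n,len(q),rect(q[:,:2]))
    for i,w in enumerate([(568.7,277.5),(575.3,221.9),(581.8,166.3),(588.3,110.7)]):
        q=P[(abs(P[:,0]-w[0])<25)&(abs(P[:,1]-w[1])<27)&(P[:,2]>104)];print(n,i,'max z',np.percentile(q[:,2],98) if len(q) else None)
go(598,29.3,220,1.688)
c=load('wrist')
cv2.imwrite('pics/h.png',cv2.resize(c['frame'],(640,480)))"
```

```text
scene top z 174.8 top c [586.9  94.6] [14.07165241241455, 23.863651275634766]
side top z 175.0 top c [578.9 105.4] [18.410945892333984, 46.00437927246094]
wrist top z 175.5 top c [585.1 108.8] [20.903507232666016, 48.64689636230469]
scene 145 (array([599.43,  31.72]), [17.21329116821289, 57.042747497558594], np.float32(0.10331527))
scene 0 max z 174.7665524176287
scene 1 max z 175.42290327322624
scene 2 max z 596.670199136737
scene 3 max z 593.433972361634
side 100 (array([597.78,  26.57]), [17.59099006652832, 56.60874938964844], np.float32(0.14632101))
side 0 max z 174.36181762627393
side 1 max z 174.98994908291368
side 2 max z 591.5960282980062
side 3 max z 590.4797481975197
wrist 796 (array([598.35,  28.08]), [16.107913970947266, 55.84503936767578], np.float32(0.14691004))
wrist 0 max z 176.0318799068814
wrist 1 max z 175.94678906572395
wrist 2 max z 404.8536845443515
wrist 3 max z 407.1790167661619
shift m [-0.08  0.    0.06] turn -0.0 | pos [588.  109.6 282.2] yaw 1.688 j6 0.01 t 57.1
```

View pics/h.png

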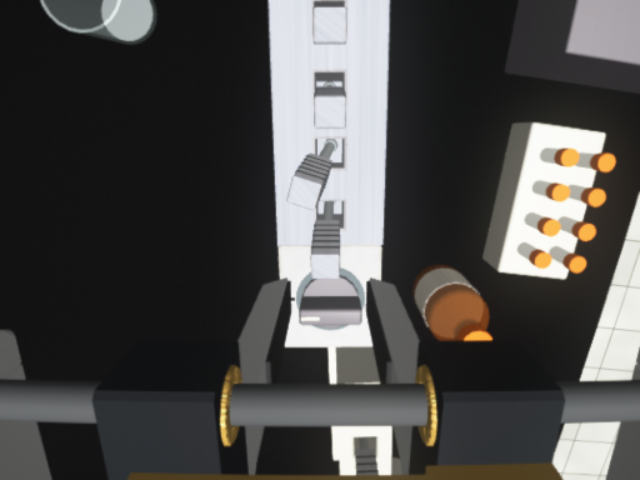

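```bash
cat >> h.py <<'E'
W=[(568.7,277.5),(575.3,221.9),(581.8,166.3),(588.3,110.7)]
def leans():
    Ps=[cloud(cam(n)).reshape(-1,3) for n in('scene','side','wrist')]
    for n,P in zip(('scene','side','wrist'),Ps):
        P=P[np.isfinite(P[:,0])&(P[:,2]>100)&(P[:,2]<182)]
        q=P[(abs(P[:,0]-580)<40)&(P[:,1]>70)&(P[:,1]<310)]
        g=np.zeros((250,100),np.uint8);t=q[q[:,2]>166];ij=(t[:,:2]-[530,65]).astype(int);ij=ij[(ij>=0).all(1)&(ij[:,0]<100)]
        g[ij[:,1],ij[:,0]]=255;g=cv2.morphologyEx(g,cv2.MORPH_CLOSE,np.ones((3,3)))
        k,l,st,ce=cv2.connectedComponentsWithStats(g)
        for i in range(1,k):
            if st[i,4]>60:
                c=ce[i]+[530,65]; w=min(W,key=lambda w:abs(w[1]-c[1]+0))
                m=t[(abs(t[:,0]-c[0])<20)&(abs(t[:,1]-c[1])<20)]
                print(n,'top',np.round(c,1),'size',st[i,2:5],'zmax',round(m[:,2].max(),1))
E
python3 -c "
from h import *
leans()"
```

```text
scene top [590.3  93.8] size [ 25  21 143] zmax 175.9
scene top [569.5 147.8] size [ 22  19 146] zmax 175.2
scene top [578.  202.4] size [ 24  25 298] zmax 176.1
scene top [572.8 257.6] size [ 24  24 263] zmax 176.9
wrist top [586.7  86.6] size [ 24  26 517] zmax 176.5
wrist top [565.3 140.4] size [ 26  26 517] zmax 176.6
wrist top [577.1 198.1] size [ 25  26 492] zmax 176.6
wrist top [570.6 252.7] size [ 24  25 495] zmax 176.7
```

All four used pestles sit on the well floors, leaning in their loose wells (tops at 175–177 mm). Now the knob: its centre is about (598.4,28.5), with the bar at about 0.137 rad.

move_arm:
  moves:
    - [-0.02, 0, 0, -0.14]
    - [-0.04, 0, 0, -0.28]
    - [-0.06, 0, 0, -0.42]
    - [-0.08, 0, 0, -0.56]
    - [-0.081, 0, 0, -0.7]
    - [-0.081, 0, 0, -0.84]
    - [-0.081, 0, 0, -0.98]
    - [-0.081, 0, 0, -1.12]
    - [-0.081, 0, 0, -1.26]
    - [-0.081, 0, 0, -1.4]
    - [-0.081, 0, 0, -1.54]
    - [-0.081, 0, 0, -1.59]
  jaw: 0.03

```text
clock: 58.5
eef_pos: [597.7, 29.2, 282.8]
eef_rot: [3.141, -0.001, -3.0]
wrist_force: [-0.2, 0.1, 0.1]
finger_gap: 29.9
finger_force: 0.0
```

move_arm:
  moves:
    - [0, 0, 0, 0]
    - [0, 0, 0, 0]

```text
clock: 58.7
eef_pos: [597.8, 29.2, 283.2]
eef_rot: [3.141, -0.001, -3.007]
wrist_force: [0.1, -0.1, -0.1]
finger_gap: 30.0
finger_force: 0.0
```

```bash
python3 -c "
from h import *
go(598.4,28.5,110,3.279)
P=cloud(cam('wrist')).reshape(-1,3)
q=P[(P[:,2]>128)&(P[:,2]<145)&(abs(P[:,0]-598)<40)&(abs(P[:,1]-29)<40)];print(len(q),rect(q[:,:2]))"
```

```text
shift m [-0.0006 -0.0007  0.1732] turn -0.003 | pos [597.8  29.2 283.2] yaw -3.007 j6 -1.72 t 58.7
787 (array([597.94897461,  27.52465439]), [14.89621353149414, 55.0565185546875], np.float32(0.13345678))
```

move_arm:
  moves:
    - [-0.0005, -0.001, 0.03, 0]
    - [-0.0005, -0.001, 0.07, 0]
    - [-0.0005, -0.001, 0.11, 0]
    - [-0.0005, -0.001, 0.135, 0]
    - [-0.0005, -0.001, 0.155, 0]
    - [-0.0005, -0.001, 0.168, 0]
    - [-0.0005, -0.001, 0.173, 0]
    - [-0.0005, -0.001, 0.173, 0]
    - [-0.0005, -0.001, 0.173, 0]

```text
clock: 59.65
eef_pos: [599.0, 28.3, 111.8]
eef_rot: [-3.141, 0.001, -3.006]
wrist_force: [0.2, 0.8, -0.1]
finger_gap: 29.9
finger_force: 0.0
```

move_arm:
  moves:
    - [0, 0, 0, 0]
    - [0, 0, 0, 0]
    - [0, 0, 0, 0]
    - [0, 0, 0, 0]
    - [0, 0, 0, 0]
  jaw: 0.008
  squeeze: 30

```text
clock: 60.15
eef_pos: [598.9, 27.7, 111.5]
eef_rot: [-3.141, 0.001, -3.006]
wrist_force: [-0.7, -5.0, 5.4]
finger_gap: 15.7
finger_force: 30.0
```

move_arm:
  moves:
    - [0, 0, 0, 0.1]
    - [0, 0, 0, 0.2]
    - [0, 0, 0, 0.32]
    - [0, 0, 0, 0.44]
    - [0, 0, 0, 0.56]
    - [0, 0, 0, 0.68]
    - [0, 0, 0, 0.8]
    - [0, 0, 0, 0.92]
    - [0, 0, 0, 1.04]
    - [0, 0, 0, 1.14]
    - [0, 0, 0, 1.18]
    - [0, 0, 0, 1.18]

```text
clock: 61.35
eef_pos: [599.2, 28.4, 111.5]
eef_rot: [3.14, 0.001, 2.097]
wrist_force: [3.3, -1.3, 4.7]
finger_gap: 15.7
finger_force: 30.0
```

Turned by 1.18 rad. Releasing, raising and checking.

move_arm:
  moves:
    - [0, 0, 0, 0]
    - [0, 0, 0, 0]
    - [0, 0, 0, 0]
    - [0, 0, 0, 0]
    - [0, 0, -0.03, 0]
    - [0, 0, -0.07, 0]
    - [0, 0, -0.12, 0]
    - [0, 0, -0.17, 0]
    - [0, 0, -0.18, 0]
    - [0, 0, -0.18, 0]
    - [0, 0, -0.18, 0]
  jaw: 0.03

```text
clock: 62.45
eef_pos: [598.1, 28.3, 288.9]
eef_rot: [-3.139, -0.001, 2.098]
wrist_force: [0.3, 0.6, -0.7]
finger_gap: 30.2
finger_force: 0.0
```

```bash
python3 -c "
from h import *
leans()
P=cloud(load('wrist')).reshape(-1,3)
q=P[(P[:,2]>128)&(P[:,2]<145)&(abs(P[:,0]-598)<40)&(abs(P[:,1]-29)<40)];print(len(q),rect(q[:,:2]))
a=load('scene')['frame'][80:320,120:440];b=load('side')['frame'][120:360,182:502]
cv2.imwrite('pics/i.png',cv2.resize(np.hstack([a,b]),(800,300)))"
```

```text
scene top [588.4  92.3] size [ 25  22 187] zmax 175.9
scene top [567.6 145.2] size [ 24  25 171] zmax 176.1
scene top [578.5 203.1] size [ 25  28 273] zmax 176.4
scene top [572.4 257.5] size [ 25  23 251] zmax 176.5
wrist top [586.7  86.6] size [ 25  26 521] zmax 176.6
wrist top [565.6 139.9] size [ 26  26 519] zmax 175.9
wrist top [578.4 195.3] size [ 24  24 395] zmax 176.6
782 (array([598.66516113,  27.32419586]), [16.00860595703125, 56.4576301574707], np.float32(-1.0780224))
```

View pics/i.png

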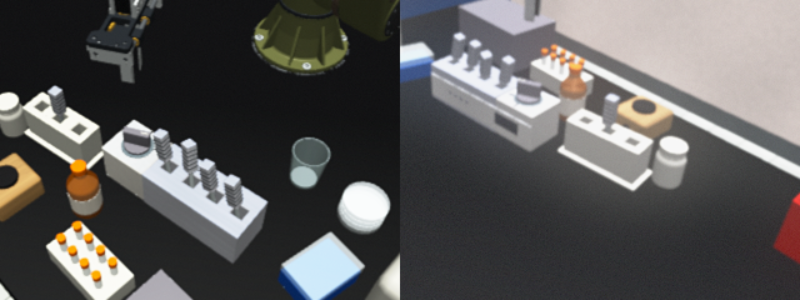

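The view shows four pestles in the steriliser and one in the stand's middle cell. The knob bar now stands at -1.08 rad, having turned 1.21 rad and held. Handing in.

```bash
python3 -c "
from cell import manip
print(manip.sign_off())"
```

```text
the job is handed in; nothing more can be done
None
```

The job is handed in: the finished pestle stands in the clean stand's middle well, all four used pestles stand on the steriliser well floors (leaning in their loose wells; one was dropped about 60 mm onto the bench and picked up again), and the timer knob turned 1.21 rad and stayed on.

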